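# Close the refilled buffer bottle and dock its sled

## Task

The larger bottle on the analyser's loading sled has just been refilled and its hinged, winged screw plug still stands open. Tip the plug down flat onto the neck, then screw it clockwise until it stops, and only then push the sled fully home against its dock. Leave the smaller, already closed bottle beside it and the other things on the bench as they are.

Things in the scene. Friction and masses are not known exactly. Their poses are not given: they have to be found in the camera images.
- bay: Fixed bay of the larger bottle: white base 365 x 130 x 12 mm with 22 mm high side rails and, at its +x end, a white dock block 130 mm wide, 100 mm high, face at x = +121 mm. Origin on the table, on the track's centre line. x = the way the sled travels home (away from the robot, up to 0.3 rad off), z up. The bay beside it holds a smaller bottle, closed and home.
- bay_neck (a point): Centre of the open mouth of the white bottle fixed on the sled: 90 mm in diameter, 132 mm high, neck 48 mm in diameter with its top here, 156 mm above the table. Axes as bay; moves with the sled.
- bay_carrier (a joint): Hinge of the plug's flat steel carrier (rad): 0 = plug flat on the neck, closed; grows as it tips up and over to the bay's +y side, to 2.2 at most. Hinge axis along the bay's x. It starts 1.5 to 2.0 open and stays where it is left (about 0.06 N m of friction, 1 to 2 N at the plug).
- bay_hinge (a point): Point on the carrier's hinge axis, level with the middle of the bottle: 40 mm to the bay's +y side of the bottle's axis, 158 mm above the table. Moves with the sled; axes as bay.
- bay_plug (a joint): Turning angle of the screw plug about its own axis (rad): 0 = screwed tight against its stop; positive = loosened, anticlockwise seen from above when the plug is down. Starts 1.2 to 2.4. Turning takes about 0.1 N m (3 to 4 N at a wing). The plug does not rise or sink as it turns. At 0 both wings point along the bay's x.
- bay_hub (a point): Centre of the top end of the grey plug's hub; z = plug's axis, outward (up when closed), x along the wings. Closed: 198 mm above the table, 40 mm above and 40 mm beside the hinge axis. Hub 18 mm in diameter; disc 54 mm in diameter, its top 20 mm below this point; the two wings form one upright bar 76 mm long, 8 mm thick, from the disc up to 2 mm below this point.
- bay_sled (a joint): Slide of the black sled along the bay's x (m): 0 = fully out, 0.12 = home against the dock (stop). Starts at 0 to 0.03. About 6 N of friction; stays where left.
- bay_push (a point): Centre of the outer (robot-side) face of the sled's upright steel push plate, 90 mm wide, 8 mm thick, 72 mm above the table; the plate reaches from 22 to 97 mm above the table. Bottle axis 115 mm ahead of this face. Axes as bay.
- side: Fixed bay of the smaller bottle (68 mm in diameter, 100 mm high), same make as bay, plug shut and sled home. Origin on the table on its centre line, axes alike. Leave alone.
- side_plug (a joint): Turning angle of the smaller bottle's plug (rad), 0 = tight, as it starts and must stay.
- tube_rack: Loose grey rack, 35 x 150 mm, 90 mm high, five tubes with purple caps; origin under its centre. Bystander.
- specimen_jar: Loose jar, 56 mm in diameter, 70 mm high; origin under its centre. Bystander.
- tip_box: Loose pipette-tip box, 120 x 85 x 70 mm; origin under its centre. Bystander.
- vial: Loose amber vial, 22 mm in diameter, 42 mm high, standing between the bays; origin under its centre. Bystander.
- weigh_cup: Loose steel cup, 60 mm in diameter, 28 mm high; origin under its centre. Bystander.
- marker: Loose marker pen, 130 x 12 x 12 mm, lying between the bays; origin under its centre. Bystander.
- cryo_box: Loose white cardboard box, 130 x 130 x 50 mm; origin under its centre. Bystander.

How it is judged:
By the outcome, as a careful person would: the job done as asked, in the order asked, and still so for the second after the job is handed in, with the robot touching nothing.
It also fails if it takes over 70 s, if anything falls off the work surface, if the arm or the gripper's body presses on something with over 40 N, if the wrist force passes 120 N, or if a joint passes its speed limit or range.

## Robot

A 6-joint arm with a two-finger parallel gripper is mounted at the origin on the work surface. World frame = base frame: x ahead of the robot, y to its left, z up, the work surface at z = 0. Lengths are in m, angles in degrees, forces in N, time in s.
With the tool pointing down it reaches from about 0.3 to 0.825 m from the base axis. Payload 5.4 kg.
Tool frame: the origin (TCP) lies at the very end of the fingers, on their centre line; the grasp point (between the pads) lies 19 mm behind it; z points along the fingers, y is the line along which they close (so a half turn about z gives the same grasp; the last joint's range is limited). The gripper opens to 92 mm and grips with 3 to 60 N. Pads are 20 mm wide; open, the fingers measure 128 mm over their backs; the gripper's body (75 mm by 189 mm) begins 69 mm behind the grasp point.
Start: joints at [-81.137, 9.076, 91.501, -0, 79.423, -12.038], TCP at [0.205, -0.537, 0.187] pointing down, gripper open.
Joint ranges: [-166.64, 166.64], [-54.1, 131.32], [10.49, 154.53], [-73.88, 253.88], [9.74, 151.15], [-171.62, 171.62]. Speed limits (degrees/s): [147.25, 147.25, 180, 180, 180, 180].

## Interface

Orientations are given as [roll, pitch, yaw] about the fixed x, y, z axes, in that order (R = Rz(yaw) Ry(pitch) Rx(roll)).
In Python, from cell import bot gives the robot as it stands.
- The arm moves only by the tool drive_tool, never from a script. Its argument "commands" is a list of rows, each a list of 3 entries, a list of its own where there are three numbers: the shift along the tool's x, y, z in mm, then the turn about the tool's z in degrees, then the finger opening in mm, from 0 to 91.9. In form: [[[tx, ty, tz], spin, claw], ...]. A call has exactly 10 rows; each row shifts and turns the commanded pose from where the row before left it, along the tool's axes as they then stand; what a row does not reach is not made up. A row lasts 1/10 s, in which the tool goes at most 50 mm and 8.59 degrees, less where a joint would pass 70% of its speed; a pose out of reach is approached as far as the arm can. A call with a gripper value outside its range is refused whole. The fingers move at their own pace and stop on an object; "newtons" is the grip in N (left out, the last holds). Time passes only in rows, so rows that do not move let the fingers close, or fill a call up. It gives the time, the measured TCP pose, the force, the opening and the grip force at its end, in the units of the state.
- bot.sense(): the state, without advancing time (a new reading comes with each control period).
- bot.get_image(name): name is "scene" or "top" or "wrist"; returns a dict with "color" (480x640x3 uint8, red, green, blue), "intrinsics" (3x3 intrinsics, pixels), "k1" (the pictures are not rectified: a ray, as slopes to the right and down, at radius r is drawn at 1 + k1 r^2 times it, then the intrinsics apply), "rvec" (rotation vector, rad) and "tvec" (3), from world to camera coordinates, as OpenCV has them. Camera axes: x right, y down, z forward; pixel columns grow to the right and rows downward; lengths in m; the calibration is good to about 2 mm. A picture is of the moment at which its call begins. There is no depth.
- bot.finish_job(): hands the job in; it is judged then, once.
The state is a dict: "time": time; "joints": joint angles; "dq": joint speeds; "joint_torque": joint torques, N m; "tcp_pos": TCP position; "tool_rot": TCP orientation; "force": force on the tool from outside, world axes, zero at the start; "wrist_torque": the same for the moment, N m; "gripper_width": opening from 0.0 (shut) to 1.0 (fully open); "grip_force": force on a finger pad.
Only numpy, scipy, OpenCV 4.12 (cv2) and the standard library are available. Lean on these libraries where they do the work, as an engineer would, in place of code of your own. Each camera call takes 0.05 s, during which the arm holds its last target. There are 200 camera calls.

## Working session

There is one attempt and no reset: what is moved stays moved. The work goes in short steps, Python scripts to look and compute and a tool call to move; the robot and the scene stay as the last step left them, time stands still between calls to the robot, and variables do not carry over. Pictures are saved under pics/ and viewed, at most 10 in all, crops included, and the job is handed in when it is done.

Besides the shell and the picture viewer there is one more tool, called after ">>>" as a command line: name --argument value ..., lists and objects as JSON in quotes. drive_tool: Moves the arm, as the interface text tells. Its arguments: {"type":"object","properties":{"commands":{"type":"array","items":{"type":"array"}},"newtons":{"type":"number"}},"required":["commands"]}

```bash
mkdir -p pics; cat > h.py <<'E'
import numpy as np, cv2
from cell import bot
def grab(n):
    d=bot.get_image(n); return d
def cam(d):
    R=cv2.Rodrigues(np.array(d["rvec"],float))[0]; t=np.array(d["tvec"],float).ravel()
    return np.array(d["intrinsics"],float),float(d["k1"]),R,t
def ray(d,uv):
    K,k1,R,t=cam(d)
    # model: drawn = s*(1+k1 r^2)
    p=cv2.undistortPoints(np.array([[uv]],float),K,np.array([k1,0,0,0,0.]))[0,0]
    v=R.T@np.array([p[0],p[1],1]); return -R.T@t, v/np.linalg.norm(v)
def onz(d,uv,z):
    o,v=ray(d,uv); return o+v*(z-o[2])/v[2]
def proj(d,P):
    K,k1,R,t=cam(d)
    return cv2.projectPoints(np.array(P,float).reshape(-1,1,3),cv2.Rodrigues(R)[0],t,K,np.array([k1,0,0,0,0.]))[0].reshape(-1,2)
def tri(rs):
    A=np.zeros((3,3));b=np.zeros(3)
    for o,v in rs:
        M=np.eye(3)-np.outer(v,v);A+=M;b+=M@o
    return np.linalg.solve(A,b)
def save(d,n,crop=None,s=1):
    im=cv2.cvtColor(d["color"],cv2.COLOR_RGB2BGR)
    if crop: x0,y0,x1,y1=crop; im=im[y0:y1,x0:x1]
    cv2.imwrite("pics/"+n,cv2.resize(im,None,fx=s,fy=s,interpolation=cv2.INTER_CUBIC) if s!=1 else im)
E
python3 - <<'E'
from h import *
for n in("scene","top"):
    d=grab(n); save(d,n+"0.png"); o,_=ray(d,(320,240)); print(n,o,d["k1"])
print(bot.sense())
E
```

```text
scene [1.12572216 0.47669917 0.97250428] -0.06893911833701351
top [3.80177493e-01 1.48829780e-03 1.65697951e+00] -0.11181112880398995
{'time': 0.1, 'joints': array([-8.11368467e+01,  9.10946781e+00,  9.15659317e+01,  4.04279753e-04,
        7.94248896e+01, -1.20376004e+01]), 'dq': array([ 0.00222825,  0.06596478, -0.2217592 ,  0.00287528,  0.00735149,
        0.01720337]), 'joint_torque': array([ 1.09199183e-03, -3.86500096e+01, -3.22961426e+01,  7.03752344e-02,
        3.38711415e-02, -5.05472758e-05]), 'tcp_pos': array([ 0.20501665, -0.53653186,  0.18600473]), 'tool_rot': array([-1.79901999e+02, -2.13041995e-02,  2.09006610e+01]), 'force': array([-0.24621145, -0.72435535,  0.02893451]), 'wrist_torque': array([ 0.02316914,  0.01616451, -0.00711378]), 'grip_force': 0.0, 'gripper_width': 1.0005942389983091}
```

View pics/scene0.png

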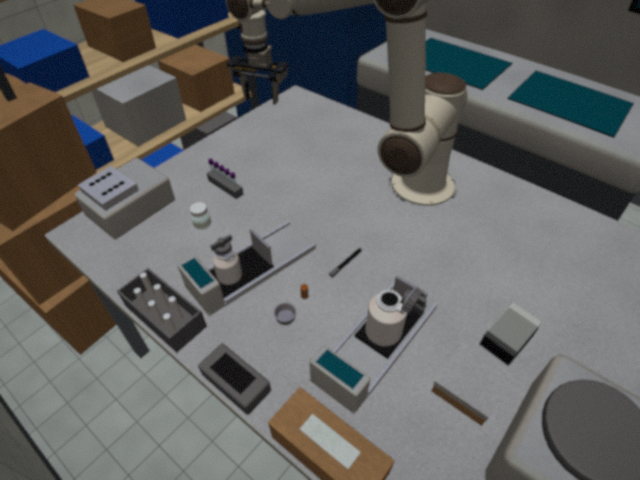

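View pics/top0.png

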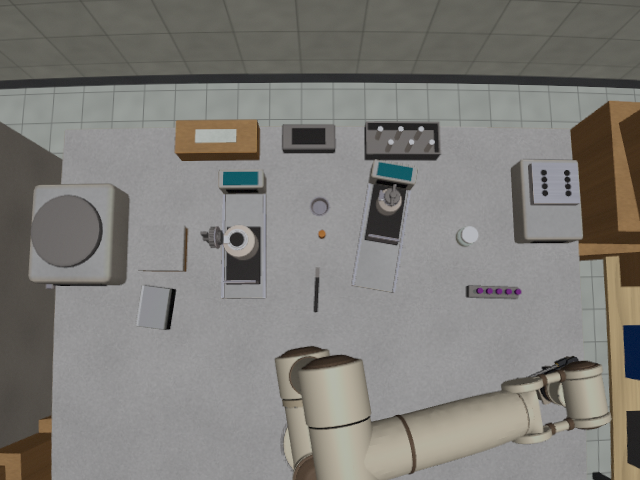

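The top view shows the larger bay at about columns 222-267, rows 170-298. The open mouth is at (237,240), the plug stands open on the left at (212,237), and the dock is at (242,180). The scene view shows the same bottle at (387,310). I'll zoom in to get the points.

```bash
python3 - <<'E'
from h import *
d=grab("top"); e=grab("scene")
a=cv2.resize(d["color"][160:310,180:290],None,fx=4,fy=4,interpolation=cv2.INTER_CUBIC)
b=cv2.resize(e["color"][260:410,300:440],None,fx=2.5,fy=2.5,interpolation=cv2.INTER_CUBIC)
h=600; c=np.zeros((h,800,3),np.uint8); c[:600,:440]=a; c[:375,442:792]=b
cv2.imwrite("pics/z1.png",c[...,::-1])
K=cam(d)[0]; print(K[0,0])
for uv in [(237,240)]: print(onz(d,uv,.156))
for uv in [(222,298),(267,298),(222,195),(266,195)]: print(uv,onz(d,uv,.022))
for uv in [(220,171),(264,171),(220,192),(265,192)]: print(uv,onz(d,uv,.1))
for uv in [(227,282),(257,282)]: print('plate',onz(d,uv,.097))
# scene mouth
print('mouth scene',onz(e,(390,299),.156))
E
```

```text
558.6142548310685
[0.57519638 0.22093228 0.156     ]
(222, 298) [0.42212753 0.28258823 0.022     ]
(267, 298) [0.42164407 0.15097449 0.022     ]
(222, 195) [0.72838171 0.28745436 0.022     ]
(266, 195) [0.72748853 0.15577689 0.022     ]
(220, 171) [0.78196069 0.28102167 0.1       ]
(264, 171) [0.78099349 0.15476751 0.1       ]
(220, 192) [0.72052826 0.27970836 0.1       ]
(265, 192) [0.7196381  0.15133566 0.1       ]
plate [0.46473018 0.2562186  0.097     ]
plate [0.46438766 0.17223167 0.097     ]
mouth scene [0.57622006 0.22467135 0.156     ]
```

View pics/z1.png

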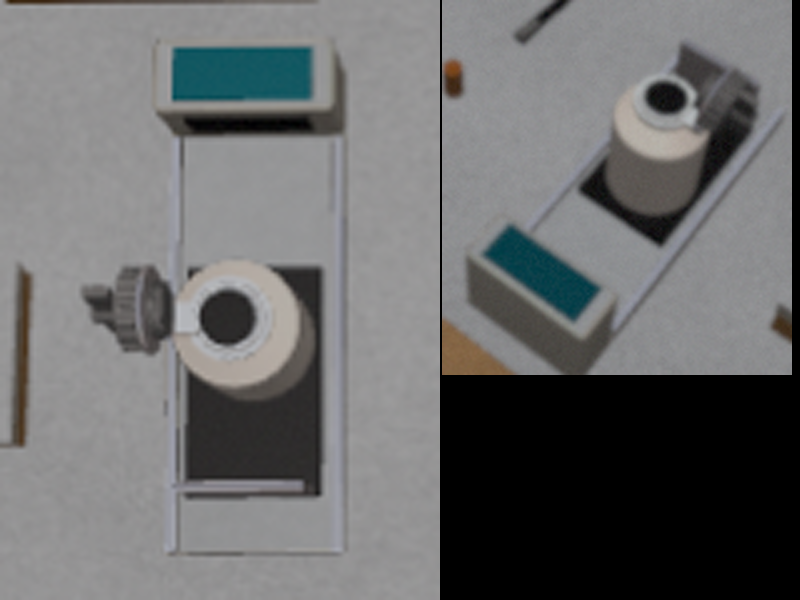

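The zoom puts the mouth at top pixel (237,239), so the neck is at about (0.577, 0.221). The plate is at (239.5,281.5), which gives a face x of about 0.462. That fits the given 115 mm, and the bay yaw is near 0. The hub end is near (201,233), so the hinge is open by about 1.8 rad. Next I go up, over, and around to the +y side.

>>> drive_tool --commands '[[[0, 0, -14], -6.9, 0], [[0, 0, -14], -6.9, 0], [[0, 0, -14], -6.9, 0], [[0, 0, -14], -6.9, 0], [[0, 0, -14], -6.9, 0], [[0, 0, -14], -6.9, 0], [[0, 0, -14], -6.9, 0], [[0, 0, -14], -6.9, 0], [[0, 0, -14], -6.9, 0], [[0, 0, -14], -6.9, 0]]' --newtons 20

```text
time: 1.2
tcp_pos: [0.2051, -0.537, 0.3272]
tool_rot: [-180.0, -0.0, 90.2]
force: [-0.8, -0.2, 0.0]
gripper_width: 0.152
grip_force: 0.0
```

>>> drive_tool --commands '[[[45, 18, 0], 0, 0], [[45, 18, 0], 0, 0], [[45, 18, 0], 0, 0], [[45, 18, 0], 0, 0], [[45, 18, 0], 0, 0], [[45, 18, 0], 0, 0], [[45, 18, 0], 0, 0], [[45, 18, 0], 0, 0], [[45, 18, 0], 0, 0], [[45, 18, 0], 0, 0]]'

```text
time: 2.2
tcp_pos: [0.3861, -0.0856, 0.327]
tool_rot: [180.0, 0.0, 89.9]
force: [0.8, -0.4, 0.0]
gripper_width: 0.004
grip_force: 0.0
```

>>> drive_tool --commands '[[[45, 18, 0], 0, 0], [[45, 18, 0], 0, 0], [[45, 18, 0], 0, 0], [[45, 18, 0], 0, 0], [[45, 18, 0], 0, 0], [[45, 18, 0], 0, 0], [[45, 18, 0], 0, 0], [[45, 18, 0], 0, 0], [[45, 18, 0], 0, 0], [[0, 0, 0], 0, 0]]'

```text
time: 3.2
tcp_pos: [0.5486, 0.3217, 0.3229]
tool_rot: [-179.7, 0.0, 90.2]
force: [-0.3, -0.2, -1.3]
gripper_width: 0.006
grip_force: 0.0
```

```bash
python3 - <<'E'
from h import *
d=grab("wrist"); save(d,"w1.png"); e=grab("top")
np.savez("w1.npz",**{k:np.array(v) for k,v in d.items()})
print(ray(d,(320,240)), d["k1"])
# predicted hub positions for several thetas
for th in(1.5,1.6,1.7,1.8,1.9,2.0):
    P=[.577,.261-.04*np.cos(th)+.04*np.sin(th),.158+.04*(np.sin(th)+np.cos(th))]
    print(th,np.round(P,3),proj(d,[P]).round(0),proj(e,[P]).round(1))
print(bot.sense()["tcp_pos"])
E
```

```text
(array([0.54944363, 0.38811128, 0.52040379]), array([-8.24858814e-04, -2.39298026e-01, -9.70945814e-01])) -0.040382761439595356
1.5 [0.577 0.298 0.201] [[349. 252.]] [[205.4 237.3]]
1.6 [0.577 0.302 0.197] [[349. 246.]] [[204.2 237.5]]
1.7 [0.577 0.306 0.193] [[349. 242.]] [[203.1 237.7]]
1.8 [0.577 0.309 0.188] [[348. 237.]] [[202.3 238. ]]
1.9 [0.577 0.312 0.183] [[348. 233.]] [[201.6 238.2]]
2.0 [0.577 0.314 0.178] [[348. 230.]] [[201.2 238.5]]
[0.5483224  0.31785591 0.32547958]
```

View pics/w1.png

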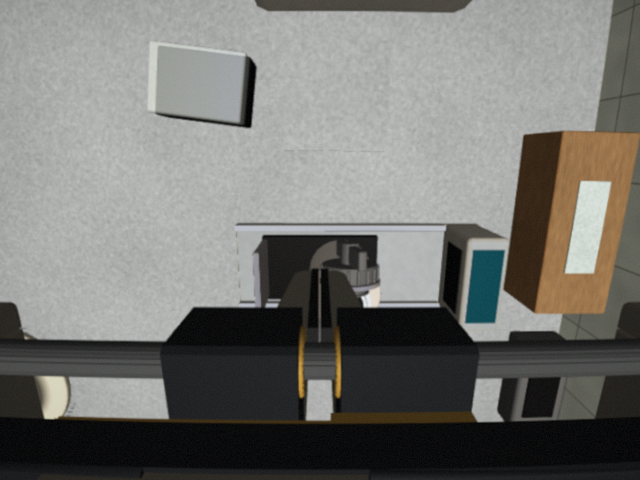

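The wrist view shows the plug's wing and hub near (355,255), where I expected them (x about 0.577, y about 0.31). I'll come down on the +y side of it.

>>> drive_tool --commands '[[[24, 15, 0], 0, 0], [[24, 14, 0], 0, 0], [[0, 0, 25], 0, 0], [[0, 0, 30], 0, 0], [[0, 0, 30], 0, 0], [[0, 0, 30], 0, 0], [[0, 0, 20], 0, 0], [[0, 0, 10], 0, 0], [[0, 0, 5], 0, 0], [[0, 0, 0], 0, 0]]'

```text
time: 4.3
tcp_pos: [0.578, 0.3647, 0.1777]
tool_rot: [180.0, -0.0, 89.9]
force: [0.3, -0.1, -0.5]
gripper_width: 0.005
grip_force: 0.0
```

>>> drive_tool --commands '[[[-6, 0, 0], 0, 0], [[-6, 0, 0], 0, 0], [[-6, 0, 0], 0, 0], [[-6, 0, 0], 0, 0], [[-6, 0, 0], 0, 0], [[-6, 0, 0], 0, 0], [[-6, 0, 0], 0, 0], [[-6, 0, 0], 0, 0], [[-6, 0, 0], 0, 0], [[-6, 0, 0], 0, 0]]'

```text
time: 5.3
tcp_pos: [0.5783, 0.3085, 0.1802]
tool_rot: [179.8, -0.5, 89.9]
force: [-4.7, 12.6, 14.6]
gripper_width: 0.004
grip_force: 8.6
```

```bash
python3 - <<'E'
from h import *
d=grab("scene");t=grab("top")
b=cv2.resize(d["color"][230:370,330:470],None,fx=4,fy=4,interpolation=cv2.INTER_CUBIC)
a=cv2.resize(t["color"][200:270,170:270],None,fx=2.3,fy=2.3,interpolation=cv2.INTER_CUBIC)
c=np.zeros((560,800,3),np.uint8);c[:,:560]=b;c[:a.shape[0],565:565+a.shape[1]]=a
cv2.imwrite("pics/s2.png",c[...,::-1])
s=bot.sense();print(s["tcp_pos"],s["force"],s["wrist_torque"])
E
```

```text
[0.57832128 0.30811214 0.18075635] [-3.32556643  8.11511152 11.05673486] [ 1.23819539  0.53263991 -0.02332757]
```

View pics/s2.png

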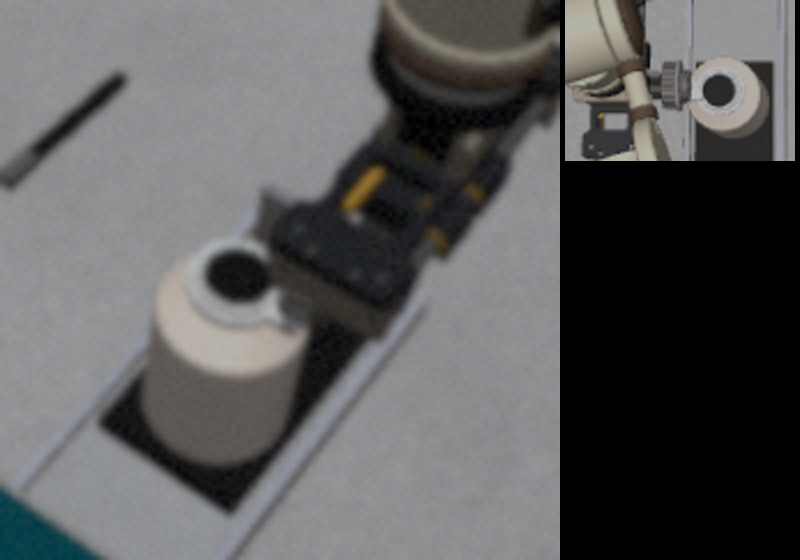

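The scene crop shows the fingertip against the hub just right of the neck. The plug has only turned a little because the contact is low and rubbing. I'll push along the arc instead, up and toward -y.

>>> drive_tool --commands '[[[3, 0, -4], 0, 0], [[0, 0, -6], 0, 0], [[-3, 0, -5], 0, 0], [[-4, 0, -3], 0, 0], [[-4, 0, -3], 0, 0], [[-4, 0, -2], 0, 0], [[-4, 0, -1], 0, 0], [[-4, 0, 0], 0, 0], [[-4, 0, 0], 0, 0], [[-4, 0, 0], 0, 0]]'

```text
time: 6.4
tcp_pos: [0.5778, 0.2769, 0.2013]
tool_rot: [180.0, -0.0, 89.9]
force: [0.2, 1.5, 1.9]
gripper_width: 0.008
grip_force: 0.9
```

>>> drive_tool --commands '[[[-3, 0, 0], 0, 0], [[-3, 0, 0], 0, 0], [[-3, 0, 0], 0, 0], [[-3, 0, 0], 0, 0], [[-3, 0, 0], 0, 0], [[0, 0, 0], 0, 0], [[0, 0, 0], 0, 0], [[0, 0, 0], 0, 0], [[0, 0, 0], 0, 0], [[0, 0, 0], 0, 0]]'

```text
time: 7.4
tcp_pos: [0.5773, 0.2623, 0.2007]
tool_rot: [-180.0, 0.0, 89.9]
force: [0.3, -0.6, -0.1]
gripper_width: 0.001
grip_force: 0.0
```

>>> drive_tool --commands '[[[4, 0, -25], 0, 0], [[0, 0, -25], 0, 0], [[-15, 0, 0], 0, 0], [[-20, 0, 0], 0, 0], [[0, 0, 0], 0, 0], [[0, 0, 8], 0, 0], [[0, 0, 8], 0, 0], [[0, 0, 8], 0, 0], [[0, 0, 8], 0, 0], [[0, 0, 0], 0, 0]]'

```text
time: 8.4
tcp_pos: [0.5763, 0.2313, 0.2166]
tool_rot: [-179.8, 0.0, 89.9]
force: [-0.2, -0.2, 0.6]
gripper_width: 0.004
grip_force: 0.0
```

>>> drive_tool --commands '[[[0, 0, 4], 0, 0], [[0, 0, 4], 0, 0], [[0, 0, 4], 0, 0], [[0, 0, 4], 0, 0], [[0, 0, 2], 0, 0], [[0, 0, 2], 0, 0], [[0, 0, 2], 0, 0], [[0, 0, 0], 0, 0], [[0, 0, 0], 0, 0], [[0, 0, 0], 0, 0]]'

```text
time: 9.4
tcp_pos: [0.584, 0.2301, 0.2041]
tool_rot: [179.0, 0.0, 89.8]
force: [6.6, -5.7, 14.1]
gripper_width: 0.005
grip_force: 7.3
```

>>> drive_tool --commands '[[[0, 0, -20], 0, 60], [[0, 0, -30], 0, 60], [[-20, 0, -40], 0, 60], [[-40, 0, -20], 0, 60], [[-40, 0, 0], 0, 60], [[-20, 0, 0], 0, 60], [[0, 0, 0], 0, 60], [[0, 0, 0], 0, 60], [[0, 0, 0], 0, 60], [[0, 0, 0], 0, 60]]'

```text
time: 10.4
tcp_pos: [0.5771, 0.1123, 0.3067]
tool_rot: [-180.0, -0.0, 90.0]
force: [-0.9, 0.1, 0.2]
gripper_width: 0.65
grip_force: 0.0
```

```bash
python3 - <<'E'
from h import *
d=grab("scene");t=grab("top");w=grab("wrist")
b=cv2.resize(d["color"][250:350,330:450],None,fx=4,fy=4,interpolation=cv2.INTER_CUBIC)
a=cv2.resize(t["color"][215:265,190:270],None,fx=4,fy=4,interpolation=cv2.INTER_CUBIC)
x=cv2.resize(w["color"],(320,240),interpolation=cv2.INTER_AREA)
c=np.zeros((600,800,3),np.uint8);c[:400,:480]=b;c[:200,480:]=a;c[200:440,480:]=x
cv2.imwrite("pics/s3.png",c[...,::-1])
s=bot.sense();print(s["tcp_pos"],s["force"])
print(proj(w,[[.577,.221,.198]]),proj(t,[[.577,.221,.198]]),proj(d,[[.577,.221,.198]]))
E
```

```text
[0.5771591  0.11193883 0.30680084] [ 0.03892377 -0.65190749 -0.66291846]
[[318.4833808  101.48967408]] [[234.68872774 237.28114868]] [[390.5624609  287.09183584]]
```

View pics/s3.png

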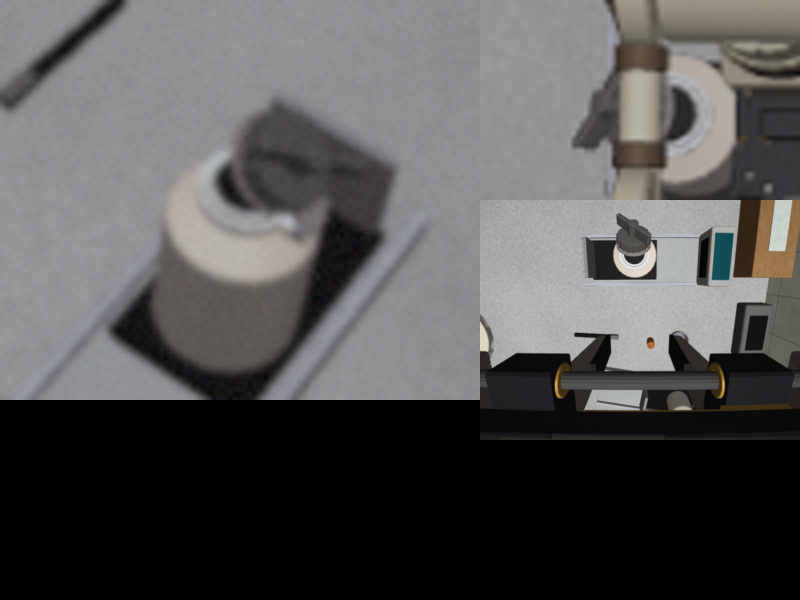

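The plug is still half open, about 1 rad: in the wrist inset (633,235) the disc covers only part of the mouth. My downward press hit the raised disc edge. I'll repeat the side push, go further, and keep the tip just above the disc.

>>> drive_tool --commands '[[[45, 0, 0], 0, 0], [[45, 0, 0], 0, 0], [[45, 0, 0], 0, 0], [[45, 0, 0], 0, 0], [[40, 0, 0], 0, 0], [[13, 0, -5], 0, 0], [[0, 0, 25], 0, 0], [[0, 0, 35], 0, 0], [[0, 0, 35], 0, 0], [[0, 0, 13], 0, 0]]'

```text
time: 11.55
tcp_pos: [0.5753, 0.3437, 0.1992]
tool_rot: [-179.6, 0.1, 89.9]
force: [0.1, 0.4, -0.4]
gripper_width: 0.007
grip_force: 0.0
```

>>> drive_tool --commands '[[[-8, 0, 0], 0, 0], [[-8, 0, 0], 0, 0], [[-8, 0, 0], 0, 0], [[-8, 0, 0], 0, 0], [[-8, 0, 0], 0, 0], [[-8, 0, 0], 0, 0], [[-8, 0, 0], 0, 0], [[-8, 0, 0], 0, 0], [[-8, 0, 0], 0, 0], [[-8, 0, 0], 0, 0]]'

```text
time: 12.55
tcp_pos: [0.5774, 0.2635, 0.2038]
tool_rot: [-180.0, 0.0, 89.9]
force: [-0.2, 0.1, -0.4]
gripper_width: 0.002
grip_force: 0.0
```

>>> drive_tool --commands '[[[-4, 0, 1], 0, 0], [[-4, 0, 1], 0, 0], [[-4, 0, 1], 0, 0], [[-3, 0, 1], 0, 0], [[-3, 0, 1], 0, 0], [[-2, 0, 0], 0, 0], [[0, 0, 0], 0, 0], [[0, 0, 0], 0, 0], [[0, 0, 0], 0, 0], [[0, 0, 0], 0, 0]]'

```text
time: 13.55
tcp_pos: [0.5775, 0.2443, 0.1989]
tool_rot: [180.0, 0.0, 89.9]
force: [-0.0, 0.8, -0.1]
gripper_width: 0.006
grip_force: 0.0
```

>>> drive_tool --commands '[[[-3, 0, 0], 0, 0], [[3, 0, -5], 0, 0], [[4, 0, -20], 0, 0], [[0, 0, -10], 0, 0], [[-15, 0, 0], 0, 0], [[-14, 0, 0], 0, 0], [[0, 0, 8], 0, 0], [[0, 0, 8], 0, 0], [[0, 0, 5], 0, 0], [[0, 0, 0], 0, 0]]'

```text
time: 14.55
tcp_pos: [0.5763, 0.2192, 0.2108]
tool_rot: [-179.8, 0.0, 89.9]
force: [-0.4, -0.4, 0.1]
gripper_width: 0.01
grip_force: 0.0
```

>>> drive_tool --commands '[[[0, 0, 3], 0, 0], [[0, 0, 3], 0, 0], [[0, 0, 3], 0, 0], [[0, 0, 3], 0, 0], [[0, 0, 2], 0, 0], [[0, 0, 2], 0, 0], [[0, 0, 2], 0, 0], [[0, 0, 0], 0, 0], [[0, 0, 0], 0, 0], [[0, 0, 0], 0, 0]]'

```text
time: 15.55
tcp_pos: [0.5777, 0.2191, 0.1953]
tool_rot: [180.0, 0.0, 89.9]
force: [-0.2, -2.2, 4.5]
gripper_width: 0.004
grip_force: 1.9
```

>>> drive_tool --commands '[[[0, 0, 1], 0, 0], [[0, 0, 1], 0, 0], [[0, 0, 1], 0, 0], [[0, 0, 1], 0, 0], [[0, 0, 0], 0, 0], [[0, 0, 0], 0, 0], [[0, 0, 0], 0, 0], [[0, 0, 0], 0, 0], [[0, 0, 0], 0, 0], [[0, 0, 0], 0, 0]]'

```text
time: 16.55
tcp_pos: [0.5771, 0.2192, 0.1906]
tool_rot: [-180.0, 0.0, 89.9]
force: [-1.8, -0.8, 1.7]
gripper_width: 0.003
grip_force: 1.3
```

>>> drive_tool --commands '[[[0, 0, -20], 0, 60], [[0, 0, -30], 0, 60], [[-20, 0, -40], 0, 60], [[-40, 0, -20], 0, 60], [[-40, 0, 0], 0, 60], [[0, 0, 0], 0, 60], [[0, 0, 0], 0, 60], [[0, 0, 0], 0, 60], [[0, 0, 0], 0, 60], [[0, 0, 0], 0, 60]]'

```text
time: 17.55
tcp_pos: [0.5771, 0.1203, 0.3005]
tool_rot: [-180.0, -0.0, 90.0]
force: [-0.9, 0.4, -0.4]
gripper_width: 0.65
grip_force: 0.0
```

```bash
python3 - <<'E'
from h import *
d=grab("scene");w=grab("wrist")
b=cv2.resize(d["color"][260:350,340:440],None,fx=4,fy=4,interpolation=cv2.INTER_CUBIC)
u,v=proj(w,[[.577,.221,.198]])[0].astype(int); print(u,v)
y0=max(0,v-65);x0=u-65
x=cv2.resize(w["color"][y0:y0+130,x0:x0+130],(390,390),interpolation=cv2.INTER_CUBIC)
print(x0,y0)
c=np.zeros((400,800,3),np.uint8);c[:360,:400]=b;c[:390,405:795]=x
cv2.imwrite("pics/s4.png",c[...,::-1])
np.savez("w4.npz",**{k:np.array(v) for k,v in w.items()})
E
```

```text
318 110
253 45
```

View pics/s4.png

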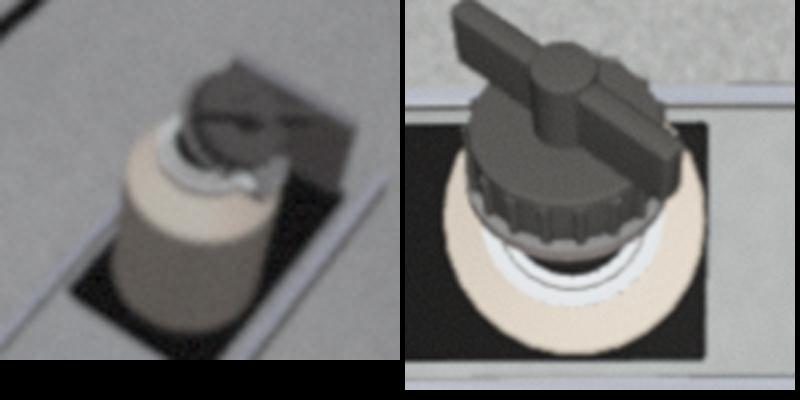

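```bash
python3 - <<'E'
from h import *
w=dict(np.load("w4.npz"))
o,v=ray(w,(304.7,66.7))
for th in np.arange(.2,1.4,.1):
    P=np.array([.577,.261-.04*np.cos(th)+.04*np.sin(th),.158+.04*(np.sin(th)+np.cos(th))])
    Q=o+v*(P[2]-o[2])/v[2]; print(round(th,1),P.round(4),Q.round(4))
f=lambda x,y:(253+(x-405)/3,45+y/3)
print('neck', onz(w,f(572,215),.15)) # white ring approx
for n,p in dict(L=f(443,215),R=f(705,222),B=f(575,354)).items(): print('bottle',n,onz(w,p,.125))
for n,p in dict(a=f(463,8),b=f(672,155)).items(): print('wing',n,[onz(w,p,z).round(4) for z in(.19,.2,.21,.22)])
print('rail',onz(w,f(410,95),.022),onz(w,f(790,95),.022),onz(w,f(410,370),.022),onz(w,f(790,366),.022))
E
```

```text
0.2 [0.577  0.2297 0.2051] [0.5663 0.2528 0.2051]
0.3 [0.577  0.2346 0.208 ] [0.5664 0.2522 0.208 ]
0.4 [0.577  0.2397 0.2104] [0.5665 0.2516 0.2104]
0.5 [0.577  0.2451 0.2123] [0.5666 0.2512 0.2123]
0.6 [0.577  0.2506 0.2136] [0.5666 0.2509 0.2136]
0.7 [0.577  0.2562 0.2144] [0.5667 0.2507 0.2144]
0.8 [0.577  0.2618 0.2146] [0.5667 0.2507 0.2146]
0.9 [0.577  0.2675 0.2142] [0.5666 0.2508 0.2142]
1.0 [0.577  0.273  0.2133] [0.5666 0.251  0.2133]
1.1 [0.577  0.2785 0.2118] [0.5666 0.2513 0.2118]
1.2 [0.577  0.2838 0.2098] [0.5665 0.2518 0.2098]
1.3 [0.577  0.2888 0.2072] [0.5664 0.2523 0.2072]
neck [0.56760081 0.22113457 0.15      ]
bottle L [0.52319791 0.22374841 0.125     ]
bottle R [0.61197911 0.22138119 0.125     ]
bottle B [0.56762943 0.17743241 0.125     ]
wing a [array([0.5397, 0.2708, 0.19  ]), array([0.5409, 0.268 , 0.2   ]), array([0.5421, 0.2653, 0.21  ]), array([0.5434, 0.2625, 0.22  ])]
wing b [array([0.5965, 0.233 , 0.19  ]), array([0.5958, 0.2315, 0.2   ]), array([0.5952, 0.23  , 0.21  ]), array([0.5946, 0.2285, 0.22  ])]
rail [0.49581922 0.28275394 0.022     ] [0.65653621 0.28269687 0.022     ] [0.49129812 0.16810677 0.022     ] [0.66073809 0.16978297 0.022     ]
```

The wrist crop shows the plug still about 0.6 rad open: hub top at wrist pixel (305,67), bottle axis at x about 0.567. It probably got dragged back when I opened the fingers while lifting, and the sled moved 10 mm too. I'll push again at x = 0.567 and lift with the fingers shut.

>>> drive_tool --commands '[[[45, -2, 0], 0, 0], [[45, -2, 0], 0, 0], [[45, -2, 0], 0, 0], [[45, -2, 0], 0, 0], [[42, -2, 0], 0, 0], [[0, 0, 15], 0, 0], [[0, 0, 30], 0, 0], [[0, 0, 35], 0, 0], [[0, 0, 20], 0, 0], [[0, 0, 0], 0, 0]]'

```text
time: 18.65
tcp_pos: [0.5651, 0.3396, 0.196]
tool_rot: [-179.6, 0.2, 89.9]
force: [-1.1, -0.7, -0.4]
gripper_width: 0.006
grip_force: 0.0
```

>>> drive_tool --commands '[[[-14, 0, 0], 0, 0], [[-12, 0, 0], 0, 0], [[-10, 0, 0], 0, 0], [[-8, 0, 0], 0, 0], [[-8, 0, 0], 0, 0], [[-8, 0, 0], 0, 0], [[-8, 0, 0], 0, 0], [[-6, 0, 0], 0, 0], [[-6, 0, 0], 0, 0], [[-6, 0, 0], 0, 0]]'

```text
time: 19.65
tcp_pos: [0.5674, 0.2548, 0.2008]
tool_rot: [-180.0, -0.0, 89.9]
force: [0.9, -0.2, -0.8]
gripper_width: 0.005
grip_force: 0.0
```

>>> drive_tool --commands '[[[-3, 0, 1], 0, 0], [[-3, 0, 1], 0, 0], [[-3, 0, 1], 0, 0], [[-3, 0, 1], 0, 0], [[-3, 0, 1], 0, 0], [[-3, 0, 1], 0, 0], [[0, 0, 0], 0, 0], [[0, 0, 0], 0, 0], [[0, 0, 0], 0, 0], [[0, 0, 0], 0, 0]]'

```text
time: 20.65
tcp_pos: [0.5675, 0.2374, 0.195]
tool_rot: [180.0, -0.0, 89.9]
force: [-0.0, 0.2, -0.9]
gripper_width: 0.008
grip_force: 0.0
```

>>> drive_tool --commands '[[[4, 0, -10], 0, 0], [[4, 0, -25], 0, 0], [[-15, 0, 0], 0, 0], [[-15, 0, 0], 0, 0], [[-5, 0, 0], 0, 0], [[0, 0, 8], 0, 0], [[0, 0, 8], 0, 0], [[0, 0, 6], 0, 0], [[0, 0, 4], 0, 0], [[0, 0, 3], 0, 0]]'

```text
time: 21.65
tcp_pos: [0.567, 0.2104, 0.2]
tool_rot: [-179.9, 0.0, 89.9]
force: [0.1, 0.6, 0.9]
gripper_width: 0.005
grip_force: 0.0
```

>>> drive_tool --commands '[[[0, 0, 2], 0, 0], [[0, 0, 2], 0, 0], [[0, 0, 2], 0, 0], [[0, 0, 2], 0, 0], [[0, 0, 1], 0, 0], [[0, 0, 1], 0, 0], [[0, 0, 0], 0, 0], [[0, 0, 0], 0, 0], [[0, 0, 0], 0, 0], [[0, 0, 0], 0, 0]]'

```text
time: 22.65
tcp_pos: [0.5674, 0.2102, 0.191]
tool_rot: [180.0, -0.0, 89.9]
force: [-1.2, 0.1, 0.3]
gripper_width: 0.007
grip_force: 0.0
```

>>> drive_tool --commands '[[[0, 0, -20], 0, 0], [[0, 0, -30], 0, 0], [[-20, 0, -40], 0, 0], [[-40, 0, -20], 0, 0], [[-30, 0, 0], 0, 0], [[0, 0, 0], 0, 0], [[0, 0, 0], 0, 0], [[0, 0, 0], 0, 0], [[0, 0, 0], 0, 0], [[0, 0, 0], 0, 0]]'

```text
time: 23.65
tcp_pos: [0.567, 0.1211, 0.3005]
tool_rot: [-180.0, -0.0, 90.0]
force: [0.1, 0.9, -0.9]
gripper_width: 0.005
grip_force: 0.0
```

```bash
python3 - <<'E'
from h import *
w=grab("wrist")
u,v=proj(w,[[.567,.221,.198]])[0].astype(int); print(u,v)
y0=max(0,v-65);x0=u-65
x=cv2.resize(w["color"][y0:y0+130,x0:x0+130],(520,520),interpolation=cv2.INTER_CUBIC)
print(x0,y0,proj(w,[[.567,.221,.198]]))
cv2.imwrite("pics/s5.png",x[...,::-1])
np.savez("w5.npz",**{k:np.array(v) for k,v in w.items()})
E
```

```text
318 112
253 47 [[318.69382905 112.03252966]]
```

View pics/s5.png

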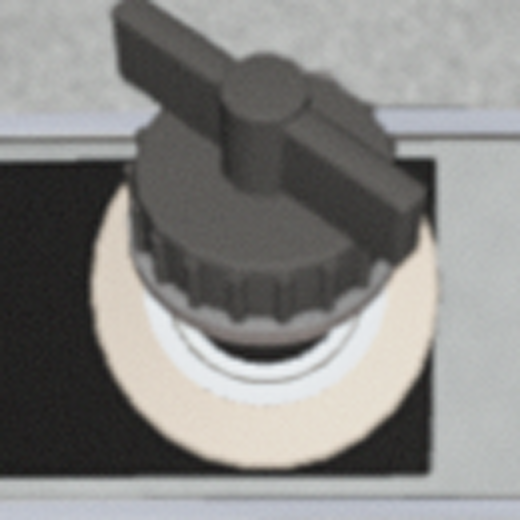

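The crop shows the hub top at wrist pixel (319,68), so it's about 0.6 rad open again. Lifting right beside the hub dragged it back up. This time I'll push fully closed, then back off horizontally before going up.

>>> drive_tool --commands '[[[45, 0, 0], 0, 0], [[45, 0, 0], 0, 0], [[45, 0, 0], 0, 0], [[45, 0, 0], 0, 0], [[40, 0, 0], 0, 0], [[0, 0, 15], 0, 0], [[0, 0, 30], 0, 0], [[0, 0, 35], 0, 0], [[0, 0, 20], 0, 0], [[0, 0, 0], 0, 0]]'

```text
time: 24.7
tcp_pos: [0.565, 0.3387, 0.196]
tool_rot: [-179.5, 0.2, 89.9]
force: [-0.4, -0.3, -0.4]
gripper_width: 0.003
grip_force: 0.0
```

>>> drive_tool --commands '[[[-14, 0, 0], 0, 0], [[-12, 0, 0], 0, 0], [[-10, 0, 0], 0, 0], [[-8, 0, 1], 0, 0], [[-8, 0, 1], 0, 0], [[-8, 0, 1], 0, 0], [[-8, 0, 1], 0, 0], [[-8, 0, 1], 0, 0], [[-8, 0, 1], 0, 0], [[-8, 0, 1], 0, 0]]'

```text
time: 25.7
tcp_pos: [0.5675, 0.2476, 0.1938]
tool_rot: [-180.0, -0.0, 89.9]
force: [0.9, -1.0, 0.3]
gripper_width: 0.004
grip_force: 0.0
```

>>> drive_tool --commands '[[[-3, 0, 1], 0, 0], [[-3, 0, 1], 0, 0], [[-3, 0, 1], 0, 0], [[-3, 0, 0], 0, 0], [[-3, 0, 0], 0, 0], [[0, 0, 0], 0, 0], [[0, 0, 0], 0, 0], [[0, 0, 0], 0, 0], [[0, 0, 0], 0, 0], [[0, 0, 0], 0, 0]]'

```text
time: 26.7
tcp_pos: [0.5674, 0.2333, 0.1909]
tool_rot: [180.0, 0.0, 89.9]
force: [0.4, -0.7, 0.4]
gripper_width: 0.005
grip_force: 0.2
```

>>> drive_tool --commands '[[[-2, 0, 0], 0, 0], [[-2, 0, 0], 0, 0], [[-2, 0, 0], 0, 0], [[-2, 0, 0], 0, 0], [[-2, 0, 0], 0, 0], [[0, 0, 0], 0, 0], [[0, 0, 0], 0, 0], [[0, 0, 0], 0, 0], [[0, 0, 0], 0, 0], [[0, 0, 0], 0, 0]]'

```text
time: 27.7
tcp_pos: [0.5674, 0.2233, 0.1909]
tool_rot: [180.0, -0.0, 89.9]
force: [0.9, 0.8, -0.4]
gripper_width: 0.007
grip_force: 0.0
```

```bash
python3 - <<'E'
from h import *
w=grab("wrist");d=grab("scene")
p=np.array([.567,.223,.191]); print(proj(w,[p]),proj(d,[p]))
b=cv2.resize(d["color"][240:340,340:440],None,fx=4,fy=4,interpolation=cv2.INTER_CUBIC)
x=w["color"][100:400,120:520]
c=np.zeros((400,800,3),np.uint8);c[:,:400]=b;c[:300,400:]=x
cv2.imwrite("pics/s6.png",cv2.convertScaleAbs(c,alpha=1.5,beta=20)[...,::-1])
E
```

```text
[[317.98159894 269.61444045]] [[393.46251479 286.65232781]]
```

View pics/s6.png

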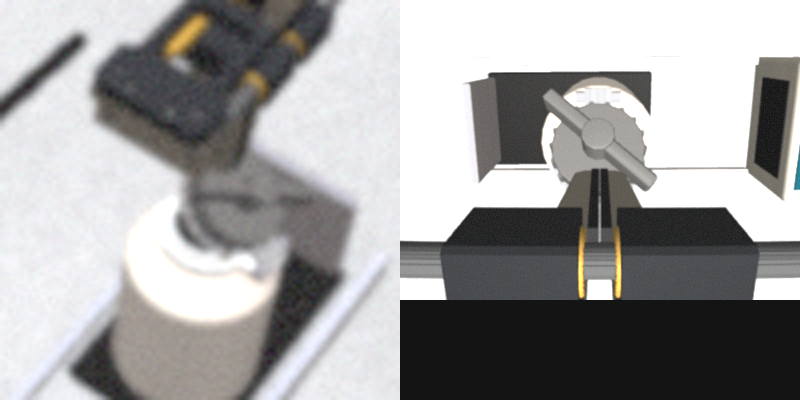

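```bash
python3 - <<'E'
from h import *
w=grab("wrist"); s=bot.sense(); print(s["tcp_pos"],s["force"])
o,v=ray(w,(318,235)); print('cam',o)
for th in np.arange(0,1.5,.1):
    P=np.array([.567,.261-.04*np.cos(th)+.04*np.sin(th),.158+.04*(np.sin(th)+np.cos(th))])
    Q=o+v*(P[2]-o[2])/v[2]; print(round(th,1),P.round(4),Q.round(4))
f=lambda x,y:(120+x-400,100+y)
for n,p in dict(ringtop=f(600,78),discL=f(549,140),discR=f(648,140),hingeb=f(600,97),tip=f(598,168)).items(): print(n,[onz(w,p,z).round(4) for z in(.12,.156,.178,.198,.215)])
g=grab("top"); 
E
```

```text
[0.56741685 0.22327853 0.19091807] [ 0.3164488  -0.49828604 -0.06956782]
cam [0.56761652 0.2896936  0.38839058]
0.0 [0.567 0.221 0.198] [0.5671 0.2457 0.198 ]
0.1 [0.567  0.2252 0.2018] [0.5671 0.2466 0.2018]
0.2 [0.567  0.2297 0.2051] [0.5671 0.2473 0.2051]
0.3 [0.567  0.2346 0.208 ] [0.5671 0.248  0.208 ]
0.4 [0.567  0.2397 0.2104] [0.5671 0.2486 0.2104]
0.5 [0.567  0.2451 0.2123] [0.5671 0.249  0.2123]
0.6 [0.567  0.2506 0.2136] [0.5671 0.2493 0.2136]
0.7 [0.567  0.2562 0.2144] [0.5671 0.2495 0.2144]
0.8 [0.567  0.2618 0.2146] [0.5671 0.2495 0.2146]
0.9 [0.567  0.2675 0.2142] [0.5671 0.2494 0.2142]
1.0 [0.567  0.273  0.2133] [0.5671 0.2492 0.2133]
1.1 [0.567  0.2785 0.2118] [0.5671 0.2489 0.2118]
1.2 [0.567  0.2838 0.2098] [0.5671 0.2484 0.2098]
1.3 [0.567  0.2888 0.2072] [0.5671 0.2478 0.2072]
1.4 [0.567  0.2936 0.2042] [0.5671 0.2471 0.2042]
ringtop [array([0.5685, 0.272 , 0.12  ]), array([0.5684, 0.2744, 0.156 ]), array([0.5683, 0.2758, 0.178 ]), array([0.5682, 0.2771, 0.198 ]), array([0.5682, 0.2783, 0.215 ])]
discL [array([0.5281, 0.2237, 0.12  ]), array([0.5334, 0.2325, 0.156 ]), array([0.5366, 0.2379, 0.178 ]), array([0.5396, 0.2429, 0.198 ]), array([0.5421, 0.247 , 0.215 ])]
discR [array([0.6064, 0.2235, 0.12  ]), array([0.6012, 0.2324, 0.156 ]), array([0.598 , 0.2378, 0.178 ]), array([0.5951, 0.2428, 0.198 ]), array([0.5927, 0.247 , 0.215 ])]
hingeb [array([0.5685, 0.2576, 0.12  ]), array([0.5684, 0.2619, 0.156 ]), array([0.5683, 0.2645, 0.178 ]), array([0.5682, 0.2669, 0.198 ]), array([0.5682, 0.269 , 0.215 ])]
tip [array([0.5668, 0.2004, 0.12  ]), array([0.5669, 0.2123, 0.156 ]), array([0.567 , 0.2197, 0.178 ]), array([0.567 , 0.2263, 0.198 ]), array([0.5671, 0.232 , 0.215 ])]
```

The hub is on the ray for about 0.6 rad: (0.567, 0.250, 0.2136). The finger tip sits at y = 0.223, beyond the raised disc edge. So both downward presses were too far to -y and missed the hub. I'll lift, recheck the hub by circle fit, and press on the hub itself along its arc.

>>> drive_tool --commands '[[[0, 0, -10], 0, 0], [[0, 0, -20], 0, 0], [[0, 0, -20], 0, 0], [[0, 0, -10], 0, 0], [[0, 0, 0], 0, 0], [[0, 0, 0], 0, 0], [[0, 0, 0], 0, 0], [[0, 0, 0], 0, 0], [[0, 0, 0], 0, 0], [[0, 0, 0], 0, 0]]'

```text
time: 28.9
tcp_pos: [0.5673, 0.2232, 0.2505]
tool_rot: [-180.0, 0.0, 89.9]
force: [-0.7, 1.2, -0.6]
gripper_width: 0.003
grip_force: 0.0
```

```bash
cat >> h.py <<'E'
def hub(ax=.567,ay=.221):
    w=grab("wrist"); g=cv2.cvtColor(w["color"],cv2.COLOR_RGB2GRAY)
    th=np.arange(-.1,1.8,.05)
    P=np.stack([ax+0*th,ay+.04-.04*np.cos(th)+.04*np.sin(th),.158+.04*(np.sin(th)+np.cos(th))],1)
    q=proj(w,P); o,_=ray(w,(320,240)); r=w["intrinsics"][0][0]*.009/(o[2]-.205)
    g4=cv2.resize(g,None,fx=4,fy=4,interpolation=cv2.INTER_CUBIC)
    g4=cv2.createCLAHE(4,(16,16)).apply(g4)
    c=cv2.HoughCircles(g4,cv2.HOUGH_GRADIENT,1,8,param1=60,param2=12,minRadius=int(3.3*r),maxRadius=int(4.7*r))
    print("cam",o.round(3),"r",r.round(1),"path",q[[2,14,26]].round(0).tolist())
    if c is None: return w
    k=[]
    for x,y,R in c[0][:400]:
        dd=np.hypot(*(q-[x/4,y/4]).T); i=dd.argmin()
        if dd[i]<8: k.append((round(float(x)/4,1),round(float(y)/4,1),round(float(R)/4,1),"th",round(float(th[i]),2),"off",round(float(dd[i]),1)))
    print(*k[:6],sep="\n"); return w
E
python3 - <<'E'
from h import *
w=hub(); save(w,"w7.png")
E
```

```text
cam [0.568 0.29  0.448] r 13.0 path [[318.0, 249.0], [318.0, 213.0], [318.0, 163.0]]
```

>>> drive_tool --commands '[[[11, 0, 0], 0, 0], [[10, 0, 0], 0, 0], [[0, 0, 12], 0, 0], [[0, 0, 12], 0, 0], [[0, 0, 5], 0, 0], [[0, 0, 4], 0, 0], [[-2, 0, 2], 0, 0], [[-3, 0, 2], 0, 0], [[-3, 0, 2], 0, 0], [[0, 0, 0], 0, 0]]'

```text
time: 29.95
tcp_pos: [0.5675, 0.2356, 0.2119]
tool_rot: [180.0, 0.0, 89.9]
force: [0.8, 0.0, -0.0]
gripper_width: 0.001
grip_force: 0.0
```

>>> drive_tool --commands '[[[-3, 0, 2], 0, 0], [[-3, 0, 2], 0, 0], [[-3, 0, 2], 0, 0], [[-3, 0, 2], 0, 0], [[-2, 0, 2], 0, 0], [[-2, 0, 2], 0, 0], [[0, 0, 2], 0, 0], [[0, 0, 2], 0, 0], [[0, 0, 1], 0, 0], [[0, 0, 0], 0, 0]]'

```text
time: 30.95
tcp_pos: [0.5673, 0.2203, 0.1947]
tool_rot: [-180.0, 0.0, 89.9]
force: [-1.1, -0.5, 0.1]
gripper_width: 0.003
grip_force: 0.0
```

```bash
python3 - <<'E'
from h import *
w=grab("wrist");d=grab("scene");t=grab("top");w7=cv2.imread("pics/w7.png")[...,::-1]
c=np.zeros((600,800,3),np.uint8)
c[:300,:400]=cv2.resize(w["color"][160:310,220:420],(400,300),interpolation=cv2.INTER_CUBIC)
c[:300,400:]=cv2.resize(w7[160:310,220:420],(400,300),interpolation=cv2.INTER_CUBIC)
c[300:,:400]=cv2.resize(d["color"][265:340,345:445],(400,300),interpolation=cv2.INTER_CUBIC)
c[300:,400:]=cv2.resize(t["color"][205:280,190:290],(400,300),interpolation=cv2.INTER_CUBIC)
cv2.imwrite("pics/s8.png",cv2.convertScaleAbs(c,alpha=1.4,beta=10)[...,::-1])
tp=bot.sense()["tcp_pos"];print(tp,proj(w,[tp]),proj(d,[tp]),proj(t,[tp]))
E
```

```text
[0.56748954 0.2203192  0.19501437] [[319.01210584 269.25521143]] [[392.53125174 285.0716313 ]] [[235.06464839 241.00153516]]
```

View pics/s8.png

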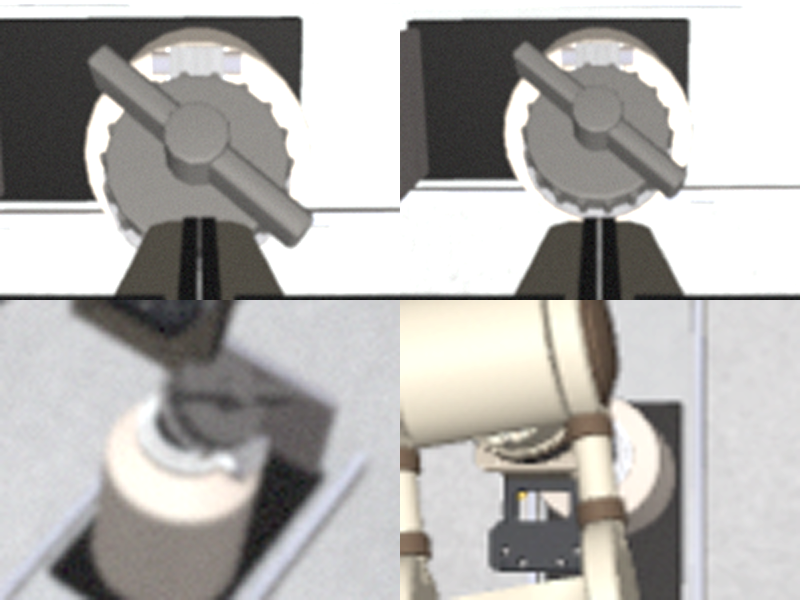

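The composite (wrist, earlier wrist, scene and top crops) still shows the disc tilted about 0.65 rad with the tip at its far rim. I'll keep pressing down from here in small steps.

>>> drive_tool --commands '[[[0, 0, 1], 0, 0], [[0, 0, 1], 0, 0], [[0, 0, 1], 0, 0], [[0, 0, 1], 0, 0], [[0, 0, 1], 0, 0], [[0, 0, 1], 0, 0], [[0, 0, 0], 0, 0], [[0, 0, 0], 0, 0], [[0, 0, 0], 0, 0], [[0, 0, 0], 0, 0]]'

```text
time: 32.1
tcp_pos: [0.5675, 0.2202, 0.189]
tool_rot: [180.0, -0.0, 89.9]
force: [0.0, 0.0, 0.6]
gripper_width: 0.008
grip_force: 0.0
```

```bash
python3 - <<'E'
from h import *
s=bot.sense();print(s["tcp_pos"],s["force"])
w=grab("wrist"); old=cv2.imread("pics/s8.png") 
# track hub: template = hub patch from w7-type image at s8 (grab saved crop not raw) -> use s6 raw unavailable; save now
np.savez("w9.npz",**{k:np.array(v) for k,v in w.items()})
g=cv2.cvtColor(w["color"],cv2.COLOR_RGB2GRAY)
t=cv2.cvtColor(old,cv2.COLOR_BGR2GRAY)[0:210,90:320]; t=cv2.resize(t,None,fx=.5,fy=.5,interpolation=cv2.INTER_AREA)
r=cv2.matchTemplate(g,t,cv2.TM_CCOEFF_NORMED); _,m,_,l=cv2.minMaxLoc(r)
print(m,l,"orig",(220+45,160))
E
```

```text
[0.56746032 0.22022214 0.18899072] [0.02919962 0.02103077 0.56918879]
0.9443864226341248 (265, 161) orig (265, 160)
```

Comparing the hub and disc centres, the plug was 0.68 rad open before the press and is about 0.5 now. So pressing does move it, but the hub swings toward -y into the finger. I'll carry the tip down along the disc toward the far rim, beside the hub, and compare mouth darkness in the scene view.

>>> drive_tool --commands '[[[-2, -1, 1], 0, 0], [[-2, -1, 1], 0, 0], [[-2, -1, 1], 0, 0], [[-2, -1, 1], 0, 0], [[-2, -1, 1], 0, 0], [[-2, -1, 1], 0, 0], [[-2, -1, 1], 0, 0], [[-2, -1, 1], 0, 0], [[-2, 0, 2], 0, 0], [[-2, 0, 2], 0, 0]]'

```text
time: 33.15
tcp_pos: [0.5594, 0.2, 0.1767]
tool_rot: [-180.0, 0.0, 89.9]
force: [0.5, 0.6, 0.1]
gripper_width: 0.003
grip_force: 0.0
```

```bash
cat >> h.py <<'E'
def mouth():
    d=grab("scene"); g=cv2.cvtColor(d["color"],cv2.COLOR_RGB2GRAY)
    print(bot.sense()["tcp_pos"].round(4),bot.sense()["force"].round(1))
    print(g[282:312:2,372:412:2])
E
python3 - <<'E'
from h import *
mouth()
g=cv2.cvtColor(cv2.imread("pics/scene0.png"),cv2.COLOR_BGR2GRAY);print(g[282:312:2,372:412:2])
E
```

```text
[0.5591 0.1997 0.1762] [ 0.5  0.4 -0.1]
[[143 139 146 142 133 137 138 117  84  69  80  81  79  79  79  79  76  75
   71  80]
 [144 146 146 144 144 145 133 107  74  76  77  79  74  77  71  77  81  81
   72  66]
 [144 145 143 144 143 143 125  89  60  77  74  76  77  75  74  78  77  79
   76  73]
 [142 141 145 143 144 148 128  83  54  56  56  52  50  53  61  61  75  81
   72  62]
 [140 143 143 147 155 168 144  85  52  53  64  58  61  49  43  44  55  71
   63  48]
 [142 145 150 161 174 178 124  94  59  59  76  81  78  77  55  53  68  76
   75  66]
 [143 149 163 170 176 163  86  81  67  54  65  78  81  76  78  74  79  76
   75  65]
 [146 160 166 168 170 156  81  66  85  57  53  71  77  77  82  80  80  78
   75  62]
 [152 169 173 164 168 162 118  49  74  71  48  50  70  75  76  80  79  78
   78  74]
 [162 175 172 170 163 163 154  99  60  76  77  62  51  58  67  69  72  90
  108 106]
 [165 174 175 175 152 156 156 151 129 100 104 104  78  87  92  91 103 113
  119 110]
 [162 176 175 177 169 145 156 157 153 151 154 138 118 146 162 151 113 115
  119 106]
 [153 174 176 178 178 168 144 147 149 15
[... 791 characters left out ...]
  77  91
  100 103]
 [145 157 169 174 151  65  16  21  16  20  19  23  74 157 144  80  75  90
  101  90]
 [159 165 168 170 134  48  21  15  12  15  19  19  34 131 164  89  70 100
   89  80]
 [165 166 164 166 141  58  24  24  18  22  27  16  38 124 136  63  76  93
   78  76]
 [170 169 155 169 157 110  39  25  21  21  15  25  68 143 122  67  82  76
   73  76]
 [173 171 165 160 159 149 116  70  37  35  43  74 132 166 170 116  80  65
   66  71]
 [175 176 175 149 156 155 156 141 129 125 132 141 162 176 177 107  64  65
   69  64]
 [173 173 175 166 144 148 157 157 152 154 152 152 164 178 164  78  64  59
   59  59]
 [172 179 171 177 170 147 137 150 145 149 154 146 137 140 129  88  72  65
   60  41]]
```

```bash
python3 - <<'E'
from h import *
d=grab("scene")
a=np.linspace(0,2*np.pi,40)
for th in(0,.3,.6):
    c,s=np.cos(th),np.sin(th)
    def W(u,w,x): return [.567+x,.261+u*c+w*s,.158-u*s+w*c]
    for w in(.02,.008):
        q=proj(d,[W(-.04+.027*np.sin(t),w,.027*np.cos(t)) for t in a]); print(th,w,"box",q.min(0).round(1),q.max(0).round(1))
    print("hub",proj(d,[W(-.04,.04,0)]).round(1))
q=proj(d,[[.567+.024*np.cos(t),.221+.024*np.sin(t),.156] for t in a]);print("neck",q.min(0),q.max(0))
save(d,"d10.png")
E
```

```text
0 0.02 box [379.9 280.2] [404.2 299.6]
0 0.008 box [379.4 283.4] [403.5 302.8]
hub [[393.1 284.3]]
0.3 0.02 box [383.9 277.6] [407.  299.8]
0.3 0.008 box [382.1 280. ] [404.9 302. ]
hub [[398.9 284.6]]
0.6 0.02 box [389.7 276.6] [410.2 300.9]
0.6 0.008 box [386.6 277.9] [406.9 302. ]
hub [[405.5 286.7]]
neck [380.26758986 287.12883822] [401.52264676 304.30896765]
```

>>> drive_tool --commands '[[[0, 0, 2], 0, 0], [[0, 0, 3], 0, 0], [[0, 0, 3], 0, 0], [[0, 0, 3], 0, 0], [[0, 0, 3], 0, 0], [[0, 0, 3], 0, 0], [[0, 0, 3], 0, 0], [[0, 0, 3], 0, 0], [[0, 0, 0], 0, 0], [[0, 0, 0], 0, 0]]'

```text
time: 34.25
tcp_pos: [0.5599, 0.1925, 0.155]
tool_rot: [-180.0, 0.8, 89.8]
force: [-5.1, -24.2, 8.8]
gripper_width: 0.002
grip_force: 12.6
```

```bash
python3 - <<'E'
from h import *
s=bot.sense();print(s["tcp_pos"],s["force"],s["wrist_torque"])
mouth()
E
```

```text
[0.55989686 0.19252406 0.15499157] [ -5.12812193 -24.16732663   8.81909338] [-4.48580626  0.65100342 -0.0847196 ]
[0.5599 0.1925 0.155 ] [ -4.4 -23.7  10.2]
[[ 62  52  46  53  86  67  50  69  83  84  88  83  85  88  83  83  67  61
   67  84]
 [100  71  54  77 126 112  70  80  87  87  86  81  83  85  89  82  81  76
   79  78]
 [139 124 100 117 132  92  77  77  77  76  75  76  70  83  86  82  72  66
   72  66]
 [143 142 139 139 122  58  49  50  44  42  45  44  44  61  67  56  44  46
   37  40]
 [143 143 146 144 136  72  41  56  60  66  59  52  39  40  57  71  70  71
   54  53]
 [141 147 149 157 159  92  53  69  85  86  84  75  61  66  78  84  83  82
   66  55]
 [143 149 161 169 167 112  66  56  77  85  85  86  85  84  82  87  86  81
   59  59]
 [147 160 170 167 169 125  82  56  57  77  80  87  86  87  87  85  82  75
   62  61]
 [151 169 169 167 166 150 112  84  50  46  69  77  82  80  85  78  72  92
   74  73]
 [161 173 175 165 161 162 136 101  85  57  48  53  60  58  68  69  94 115
  106 106]
 [164 174 175 176 152 158 154 138 116  93  83  71  65  70  91  99 116 119
  118 113]
 [163 176 178 176 168 142 152 156 146 133 111 106 113 124 148 126 113 119
  127 124]
 [153 176 173 177 178 167 143 145 151 158 152 151 157 145 152 158 115 118
  131  89]
 [138 172 178 177 176 179 172 159 145 144 137 140 144 150 144 123  98 117
  121  67]
 [109 159 177 179 179 179 179 179 176 173 170 168 167 171 164 154 129 134
  123  45]]
```

The scene pixels show the plug's left edge moved from column 386 to 382, so it is now nearly closed, about 0.15 rad. The finger is wedged at the disc's far rim. I'll back off toward -y first, then press on the hub top.

>>> drive_tool --commands '[[[-10, 0, 0], 0, 0], [[-12, 4, 0], 0, 0], [[-5, 4, -20], 0, 0], [[0, 0, -45], 0, 0], [[20, 0, 0], 0, 0], [[28, 0, 0], 0, 0], [[0, 0, 0], 0, 0], [[0, 0, 4], 0, 0], [[0, 0, 4], 0, 0], [[0, 0, 4], 0, 0]]'

```text
time: 35.3
tcp_pos: [0.5673, 0.2204, 0.206]
tool_rot: [-179.9, 0.0, 89.9]
force: [-1.0, -0.6, -0.0]
gripper_width: 0.005
grip_force: 0.0
```

>>> drive_tool --commands '[[[0, 0, 2], 0, 0], [[0, 0, 2], 0, 0], [[0, 0, 2], 0, 0], [[0, 0, 2], 0, 0], [[0, 0, 2], 0, 0], [[0, 0, 2], 0, 0], [[0, 0, 2], 0, 0], [[0, 0, 0], 0, 0], [[0, 0, 0], 0, 0], [[0, 0, 0], 0, 0]]'

```text
time: 36.3
tcp_pos: [0.5675, 0.2213, 0.193]
tool_rot: [180.0, -0.0, 89.9]
force: [-0.3, -0.4, 1.3]
gripper_width: 0.007
grip_force: 0.0
```

```bash
python3 - <<'E'
from h import *
mouth()
E
```

```text
[0.5675 0.2213 0.1931] [ 0.7 -0.2  0.4]
[[143 142 145 146 142 131  94  58  56  70  83  73  72  82  83  80  69  66
   69  80]
 [143 147 146 143 145 125  90  75  75  87  84  81  82  89  85  85  80  79
   74  77]
 [142 142 145 142 132  88  81  80  77  78  74  76  77  83  90  78  70  68
   65  68]
 [141 142 143 144 116  58  48  47  41  45  44  42  43  57  66  59  48  45
   40  36]
 [144 146 145 148 128  72  41  53  63  65  58  46  42  36  57  70  70  66
   57  51]
 [140 146 150 157 158  93  55  73  86  82  86  77  65  65  80  86  84  82
   66  56]
 [141 150 161 169 168 109  65  55  79  86  86  84  86  85  85  87  86  76
   60  58]
 [146 162 169 166 166 123  82  53  57  76  85  86  87  88  88  87  82  70
   64  61]
 [154 166 169 167 165 147 107  79  48  47  72  79  84  85  80  78  76  93
   71  77]
 [163 174 174 166 161 163 136 107  82  55  48  53  62  58  65  65  99 113
  108 108]
 [165 175 173 174 152 156 152 140 113  85  85  66  67  74  93 100 114 118
  121 112]
 [164 178 177 177 166 144 155 157 140 123 111 102 113 123 150 132 114 116
  128 126]
 [154 176 178 179 179 166 143 146 148 158 154 153 158 145 154 157 118 115
  131  92]
 [135 171 178 178 180 180 172 159 144 140 139 142 146 153 144 124 100 119
  124  63]
 [109 160 177 178 181 175 177 176 175 174 169 171 169 169 164 153 128 135
  125  39]]
```

>>> drive_tool --commands '[[[0, 0, 2], 0, 0], [[0, 0, 2], 0, 0], [[0, 0, 2], 0, 0], [[0, 0, 2], 0, 0], [[0, 0, 2], 0, 0], [[0, 0, 2], 0, 0], [[0, 0, 0], 0, 0], [[0, 0, 0], 0, 0], [[0, 0, 0], 0, 0], [[0, 0, 0], 0, 0]]'

```text
time: 37.35
tcp_pos: [0.5676, 0.2211, 0.1812]
tool_rot: [180.0, 0.0, 89.9]
force: [0.1, -2.1, 2.9]
gripper_width: 0.006
grip_force: 1.5
```

```bash
python3 - <<'E'
from h import *
mouth()
w=grab("wrist"); g=cv2.cvtColor(w["color"],cv2.COLOR_RGB2GRAY)
print(g[150:300:6,250:390:7])
E
```

```text
[0.5676 0.2211 0.1812] [-0.9 -1.7  2. ]
[[146 140 127  99  69  51  48  48  48  49  44  44  43  49  82  81  66  64
   73  84]
 [142 143 142 138 117  75  50  51  49  62  63  51  55  77  84  85  79  81
   82  79]
 [142 144 145 144 123  76  66  53  58  71  72  69  70  85  85  77  69  67
   65  64]
 [143 142 144 141 103  46  44  41  45  47  45  48  51  63  65  54  46  40
   42  38]
 [146 145 144 146 117  61  41  55  59  67  64  47  40  43  60  73  68  70
   53  53]
 [143 145 151 162 145  81  50  73  86  87  85  73  59  68  82  88  83  77
   66  62]
 [144 150 162 170 165 106  58  63  82  91  89  88  84  84  84  85  88  79
   63  60]
 [143 160 170 169 165 120  79  50  65  81  86  86  86  86  89  87  83  73
   56  61]
 [156 170 172 168 165 140 105  67  45  55  73  79  85  84  83  78  77  94
   72  74]
 [161 175 176 165 160 161 133 101  81  50  49  54  60  60  64  65  98 115
  107 107]
 [165 173 179 174 152 159 154 133 111  84  80  63  64  66  90  99 117 118
  121 113]
 [161 175 175 178 167 145 154 154 139 120 110 100 111 122 146 125 112 121
  128 125]
 [157 175 179 178 178 170 146 145 155 15
[... 1641 characters left out ...]
 100 224
  194 189]
 [ 28  29 213 159 124 125 127 106 120 125 127 125 127 127 128 126 107 224
  190 190]
 [ 26  26 214  94 123 123 125 125 123 126 126 127 101 127 127 127 115 224
  190 189]
 [ 60  61 111 150 124 124 125 124 125 129 127 129 102 127 125 131 108 223
  189 188]
 [ 88  89  86 201 125 125 127 125  89  10  51  39  74 115 127 128 116 141
  124 132]
 [199 197 199 172 124 126 107  46  49  13  50  18  49  48 117 125 129 189
  189 192]
 [186 187 197 191 114 126  45  46  48   2  49  10  47  48  52 117 188 189
  193 184]
 [192 188 193 192 167 124  47  45  45  10  50   6  51  48  50  99 193 193
  194 192]
 [181 185 186 197 188  48  47  50  47  10  51   9  49  49  47  73  97 190
  190 189]]
```

The finger is now on the disc on the hub's -y side, with light contact. I'll follow the closing motion down and toward -y.

>>> drive_tool --commands '[[[-2, -1, 0], 0, 0], [[-2, -1, 0], 0, 0], [[-2, -1, 0], 0, 0], [[-2, -1, 1], 0, 0], [[-2, -1, 1], 0, 0], [[-2, -1, 1], 0, 0], [[-2, 0, 2], 0, 0], [[-2, 0, 2], 0, 0], [[0, 0, 2], 0, 0], [[0, 0, 2], 0, 0]]'

```text
time: 38.45
tcp_pos: [0.5614, 0.2052, 0.1697]
tool_rot: [-180.0, -0.0, 89.9]
force: [-0.6, -0.4, -0.9]
gripper_width: 0.002
grip_force: 0.0
```

```bash
cat >> h.py <<'E'
def dim():
    d=grab("scene"); g=cv2.cvtColor(d["color"],cv2.COLOR_RGB2GRAY)
    s=bot.sense(); print(s["tcp_pos"].round(4),s["force"].round(1))
    print(g[286:306:2,374:412:2])
    w=grab("wrist"); h=cv2.cvtColor(w["color"],cv2.COLOR_RGB2GRAY)
    print("col318",h[180:300:3,318])
E
python3 - <<'E'
from h import *
dim()
E
```

```text
[0.5612 0.2052 0.1693] [0.2 0.1 0.1]
[[144 144 141 111  78  79  82  80  79  78  73  82  87  81  67  67  64  64
   60]
 [143 145 138  85  48  46  45  44  42  44  45  49  62  59  47  43  41  39
   39]
 [143 145 145  98  52  43  54  58  60  59  45  35  46  69  70  68  70  58
   55]
 [146 148 158 131  77  55  79  87  86  86  74  62  75  84  90  89  81  64
   63]
 [150 161 171 154 101  60  69  86  91  87  86  84  87  87  88  87  74  59
   60]
 [160 168 170 165 107  64  50  68  82  86  88  85  89  88  88  77  78  57
   62]
 [170 171 170 165 132  94  68  49  58  78  83  82  86  85  74  81 102  73
   73]
 [171 174 167 163 155 113  87  74  50  51  54  59  60  66  67 106 116 105
  110]
 [175 174 174 152 155 146 121 100  75  79  62  68  65  91  99 118 120 117
  112]
 [173 176 177 169 144 154 155 140 114 106 103 111 119 146 127 112 117 127
  124]]
col318 [150 149 153 131 113 123 125 127 128 128 126 128 113  81 112  96 114 127
 128 129 127 128 130 123 102 131 132 129 131 122  38  37  36  40  37  36
  34  51  58  56]
```

>>> drive_tool --commands '[[[0, 0, 2], 0, 0], [[0, 0, 2], 0, 0], [[0, 0, 2], 0, 0], [[0, 0, 2], 0, 0], [[0, 0, 1], 0, 0], [[0, 0, 1], 0, 0], [[0, 0, 0], 0, 0], [[0, 0, 0], 0, 0], [[0, 0, 0], 0, 0], [[0, 0, 0], 0, 0]]'

```text
time: 39.55
tcp_pos: [0.5613, 0.2053, 0.1599]
tool_rot: [-180.0, -0.0, 89.9]
force: [-0.1, -0.2, 0.3]
gripper_width: 0.006
grip_force: 0.0
```

```bash
python3 - <<'E'
from h import *
dim()
E
```

```text
[0.5613 0.2053 0.1599] [-0.2  0.4  0.1]
[[137 123  86  50  58  73  82  79  78  75  79  84  85  75  68  61  58  52
   50]
 [143 140 105  54  47  52  50  49  50  46  48  55  58  45  49  37  43  38
   42]
 [144 144 113  55  46  42  52  54  51  51  36  41  55  72  70  75  61  57
   59]
 [147 147 146 103  52  69  85  83  85  74  65  61  78  88  85  85  73  58
   59]
 [150 161 165 125  68  60  83  86  87  89  85  84  88  90  88  87  65  61
   60]
 [162 167 164 139  90  51  63  81  87  91  91  89  87  90  86  77  77  62
   59]
 [166 171 166 156 113  75  49  57  68  81  84  83  84  78  71  82 110  76
   72]
 [172 175 167 160 147  97  70  56  41  47  54  66  54  56  72 110 117 107
  104]
 [176 175 174 151 156 136  98  87  66  61  57  66  65  87 100 115 119 118
  112]
 [175 176 176 171 144 156 148 122 104 102  96 107 112 134 119 114 116 123
  120]]
col318 [151 150 151 152 151  98 127 134 132 133 133 134 134 133 134 100  57  98
 124  80 128 130 131 130 131 129 130 124 100 124  36  35  40  37  37  38
  42  39  33  41]
```

>>> drive_tool --commands '[[[0, 0, 1], 0, 0], [[0, 0, 1], 0, 0], [[0, 0, 1], 0, 0], [[0, 0, 1], 0, 0], [[0, 0, 1], 0, 0], [[0, 0, 1], 0, 0], [[0, 0, 0], 0, 0], [[0, 0, 0], 0, 0], [[0, 0, 0], 0, 0], [[0, 0, 0], 0, 0]]'

```text
time: 40.65
tcp_pos: [0.5616, 0.2039, 0.1543]
tool_rot: [180.0, 0.1, 89.9]
force: [-1.8, -6.4, 4.7]
gripper_width: 0.001
grip_force: 3.2
```

```bash
python3 - <<'E'
from h import *
dim()
E
```

```text
[0.5616 0.2038 0.1543] [-1.7 -7.   3.4]
[[102  69  49  48  55  68  79  79  78  75  85  82  74  65  60  54  49  48
   48]
 [136 117  66  51  57  56  49  53  48  47  56  57  47  42  42  43  40  45
   46]
 [145 132  71  43  42  44  43  46  46  40  39  41  60  71  71  70  58  58
   62]
 [146 145 110  68  51  67  70  76  81  61  50  66  83  89  89  85  67  58
   58]
 [149 160 151 101  59  77  89  88  87  83  83  86  86  86  88  78  60  59
   60]
 [162 168 160 114  68  56  75  86  89  87  89  90  88  88  80  69  79  60
   59]
 [169 172 166 141  88  56  56  68  80  83  85  87  82  73  69  85 117  75
   77]
 [173 175 166 152 129  88  58  45  56  54  63  61  55  53  81 110 118 106
  107]
 [176 176 173 151 151 123  93  78  58  58  51  55  62  92 105 118 118 117
  109]
 [176 177 177 168 143 148 142 117 101  98  93  99 103 134 119 115 120 121
  119]]
col318 [152 155 154 152 137 105 104 136 135 134 137 136 138 133 132 132 112  36
  53 100 123  76 131 129 132 128 128 126 127 128  99  38  39  35  39  37
  37  38  36  36]
```

>>> drive_tool --commands '[[[-2, 0, 1], 0, 0], [[-2, 0, 1], 0, 0], [[-1, 0, 1], 0, 0], [[0, 0, 1], 0, 0], [[0, 0, 1], 0, 0], [[0, 0, 1], 0, 0], [[0, 0, 0], 0, 0], [[0, 0, 0], 0, 0], [[0, 0, 0], 0, 0], [[0, 0, 0], 0, 0]]'

```text
time: 41.75
tcp_pos: [0.5616, 0.2006, 0.1499]
tool_rot: [179.9, -0.0, 89.9]
force: [-5.9, -0.7, 10.9]
gripper_width: 0.007
grip_force: 5.7
```

```bash
python3 - <<'E'
from h import *
dim()
E
```

```text
[0.5616 0.2006 0.15  ] [-5.3 -1.5 11.1]
[[ 67  53  48  51  74  79  81  78  75  81  85  80  62  62  53  50  46  49
   51]
 [120  83  55  60  62  67  60  52  49  52  57  49  40  42  43  43  44  48
   54]
 [141 110  55  42  43  39  44  44  42  38  35  47  63  68  69  68  54  57
   59]
 [144 123  75  57  46  66  71  68  65  57  54  69  83  85  88  77  61  59
   63]
 [151 159 146  85  59  80  87  88  85  81  84  88  88  90  89  72  58  56
   60]
 [159 170 155  98  63  67  84  86  89  89  85  90  89  87  78  79  84  62
   60]
 [171 171 162 112  72  49  65  77  86  85  86  85  82  75  63  91 115  76
   74]
 [172 170 166 135 104  75  47  46  56  59  69  65  56  51  83 115 119 106
  106]
 [176 173 174 147 132 106  84  63  50  49  45  47  68  86 109 118 121 117
  106]
 [176 177 176 167 140 133 128 107  92  84  84  90 101 119 113 115 118 122
  114]]
col318 [151 152 149 120  68 118 135 134 133 133 134 130 131 132 132 116  37  36
  74 111 120  86 127 130 128 125 121 127 123 124  83  35  36  37  36  35
  37  34  38  58]
```

>>> drive_tool --commands '[[[0, 0, 1], 0, 0], [[0, 0, 1], 0, 0], [[0, 0, 1], 0, 0], [[0, 0, 1], 0, 0], [[0, 0, 0], 0, 0], [[0, 0, 0], 0, 0], [[0, 0, 0], 0, 0], [[0, 0, 0], 0, 0], [[0, 0, 0], 0, 0], [[0, 0, 0], 0, 0]]'

```text
time: 42.85
tcp_pos: [0.5639, 0.2005, 0.1493]
tool_rot: [179.6, -0.0, 89.9]
force: [-5.6, -3.2, 22.4]
gripper_width: 0.006
grip_force: 11.1
```

```bash
python3 - <<'E'
from h import *
dim()
E
```

```text
[0.5639 0.2005 0.1493] [-5.6 -2.7 22. ]
[[ 54  46  49  52  65  68  75  78  79  86  87  82  74  69  64  65  55  50
   57]
 [ 98  67  50  57  74  75  68  64  55  63  71  57  49  44  42  37  44  42
   58]
 [137  89  46  43  47  45  43  40  42  41  42  44  53  58  59  57  50  57
   62]
 [141  95  54  47  49  53  58  65  55  49  50  68  81  85  86  75  58  58
   61]
 [150 139 111  62  69  84  82  86  81  74  74  85  86  90  86  65  61  55
   60]
 [163 166 138  80  64  84  89  86  87  92  86  85  86  87  77  72  72  58
   61]
 [172 169 146 101  52  58  74  86  86  90  88  86  85  76  59 105 109  65
   65]
 [172 173 153 111  82  55  49  62  69  72  76  75  62  50  85 111 119  95
  100]
 [174 174 170 136 119  84  65  50  46  45  52  45  54  75 109 120 118 118
  100]
 [176 175 176 157 140 122 105  87  78  70  76  81  97 112 111 118 118 119
  108]]
col318 [154 155 148 108  74 118 135 134 134 133 133 132 130 135 131 118  37  37
  68 108 128  78 124 129 130 127 127 125 125 121  95  36  35  39  41  37
  38  34  42  58]
```

The wrist rows now fit a closed, flat plug: disc edge at 190 gives y = 0.250, and the hub face at 243 gives y = 0.229 at z = 0.198. The press seated at 22 N. I'll relieve it, slide off toward -y, lift, and turn the open gripper to the bar at about 136°.

>>> drive_tool --commands '[[[0, 0, -4], 0, 0], [[-12, 0, 0], 0, 0], [[-14, 0, 0], 0, 0], [[0, 0, -40], -7.7, 0], [[0, 0, -45], -7.7, 55], [[0, 0, -15], -7.7, 55], [[0, 0, 0], -7.7, 55], [[0, 0, 0], -7.7, 55], [[0, 0, 0], -7.7, 55], [[0, 0, 0], 0, 55]]'

```text
time: 43.95
tcp_pos: [0.5608, 0.1732, 0.2464]
tool_rot: [-179.9, -0.1, 136.1]
force: [-0.1, -0.0, -0.2]
gripper_width: 0.508
grip_force: 0.0
```

```bash
python3 - <<'E'
from h import *
w=grab("wrist"); np.savez("w11.npz",**{k:np.array(v) for k,v in w.items()})
s=bot.sense();print(s["tcp_pos"],s["tool_rot"],s["joints"].round(0))
# rectify plane z=.19 around neck: 1mm/px? 
g=cv2.cvtColor(w["color"],cv2.COLOR_RGB2GRAY)
n=45
xs=.565+np.linspace(-.045,.045,n); ys=.221+np.linspace(.045,-.045,n)
def rect(z):
    P=np.array([[x,y,z] for y in ys for x in xs]); q=proj(w,P).astype(np.float32).reshape(n,n,2)
    return cv2.remap(g,q[...,0],q[...,1],cv2.INTER_LINEAR),q
r,q=rect(.197); print(q[n//2,n//2])
for row in r[::2]: print(' '.join('%3d'%v for v in row[::2]))
E
```

```text
[0.56085157 0.17338364 0.24659925] [-1.79896915e+02 -6.75533339e-02  1.35902497e+02] [  5.   9.  85.  -0.  86. -40.]
[372.0024  206.53387]
177 178 182 187 181 181 185 183 184 179 185 173 175 184 177 180 178 177 185 178 182 177 181
182 186 178 178 176 180 184 180 181 180 179 179 185 178 175 188 182 173 187 179 181 175 174
184 184 184 183 182 183 181 108 145 142 146 143 146 144 185 185 188 186 187 189 190 191 191
133 140 129 140 133 139 151 133 132 144 142 145 145 125 150 141 148 152 145 154 142 154 150
 56  50  55  48 130 203 180 205 224 142 146 146 154 204  93 181 182 183 185 181 181 181 183
 34  34  35 144 204  97 120 145 151 113 109 112 107 167 201 181 184 186 182 184 183 182 183
 35  33 104 204 203  40 117 118  98 123 123 121 121 118 116 201 183 185 184 181 182 181 185
 37  36 205 205 205 195  38 114 118  98 123 119 120 121 118 117 159 182 185 185 182 180 182
 35 121 206 207 205 141 118  47 106 120 100 122 122 119 120 118 115 184 184 185 183 181 183
 36 195 207 207 187  68 127 125  58  95 120 104 118 108 117 116 116 161 185 183 183 184 182
 52 204 208 209 143  59 125 125 125  77  
[... 454 characters left out ...]
 125 122 120 122 119 118  44 108 116 116 185 186 184 183
 32  31  50 214 215 216 216 163 106 114 122 123 121 114 134 217  66 102 114 128 186 185 181
 32  34  31  60 215 216 217 217 219 210 189 191 186 220 210 186 184 140 105 182 180 183 102
 67  75  77  74  83 189 216 218 218 219 218 219 219 178  98 182 184 181 182 181 170  42  43
146 144 140 144 140 138 132 146 193 195 190 145 144 139 145 144 141 141 144  65   9  32  44
192 191 191 189 188 187 187 185 184 181 180 178 180 180 183 183 185 185 185 110   8  10   5
178 182 184 180 182 185 179 185 183 181 179 184 179 183 186 183 179 181 179 180 137   8   9
177 181 184 184 185 182 178 181 182 183 184 188 184 182 182 192 176 182 176 187 182 133   9
```

The rectified crop at z = 0.197 shows the bar centred at (0.568, 0.221), 137° from x, about 70 mm long, with the plug flat. I'll centre on the hub and go down around the bar.

>>> drive_tool --commands '[[[14, 20, 0], 0, 50], [[14, 19.5, 0], 0, 50], [[0, 0, 20], 0, 50], [[0, 0, 20], 0, 50], [[0, 0, 15], 0, 50], [[0, 0, 8], 0, 50], [[0, 0, 4], 0, 50], [[0, 0, 3], 0, 50], [[0, 0, 0], 0, 50], [[0, 0, 0], 0, 50]]'

```text
time: 45.0
tcp_pos: [0.569, 0.2222, 0.1787]
tool_rot: [179.9, 0.0, 136.1]
force: [0.0, 0.1, -0.5]
gripper_width: 0.541
grip_force: 0.0
```

>>> drive_tool --commands '[[[0, 0, 0], 0, 0], [[0, 0, 0], 0, 0], [[0, 0, 0], 0, 0], [[0, 0, 0], 0, 0], [[0, 0, 0], 0, 0], [[0, 0, 0], 0, 0], [[0, 0, 0], 0, 0], [[0, 0, 0], 0, 0], [[0, 0, 0], 0, 0], [[0, 0, 0], 0, 0]]' --newtons 45

```text
time: 46.0
tcp_pos: [0.5686, 0.2221, 0.1779]
tool_rot: [-180.0, -0.0, 136.1]
force: [0.1, 1.0, 0.4]
gripper_width: 0.004
grip_force: 0.0
```

The gripper closed on nothing, so the real fingertips end well above the reported TCP. That matches the disc contact I got at a reading of 0.149. I'll reopen, go 24 mm lower, and close again.

>>> drive_tool --commands '[[[0, 0, 0], 0, 50], [[0, 0, 0], 0, 50], [[0, 0, 0], 0, 50], [[0, 0, 0], 0, 50], [[0, 0, 6], 0, 50], [[0, 0, 6], 0, 50], [[0, 0, 5], 0, 50], [[0, 0, 4], 0, 50], [[0, 0, 3], 0, 50], [[0, 0, 0], 0, 50]]'

```text
time: 47.0
tcp_pos: [0.5682, 0.2221, 0.1532]
tool_rot: [-180.0, -0.0, 136.1]
force: [-0.3, 0.3, 0.4]
gripper_width: 0.542
grip_force: 0.0
```

>>> drive_tool --commands '[[[0, 0, 0], 0, 0], [[0, 0, 0], 0, 0], [[0, 0, 0], 0, 0], [[0, 0, 0], 0, 0], [[0, 0, 0], 0, 0], [[0, 0, 0], 0, 0], [[0, 0, 0], 0, 0], [[0, 0, 0], 0, 0], [[0, 0, 0], 0, 0], [[0, 0, 0], 0, 0]]'

```text
time: 48.0
tcp_pos: [0.569, 0.2225, 0.1541]
tool_rot: [179.9, 0.0, 136.1]
force: [4.0, 4.6, -1.7]
gripper_width: 0.184
grip_force: 45.0
```

The grip is on the hub, 17 mm wide at 45 N. Next I turn it clockwise, which is positive spin.

>>> drive_tool --commands '[[[0, 0, 0], 8, 0], [[0, 0, 0], 8, 0], [[0, 0, 0], 8, 0], [[0, 0, 0], 8, 0], [[0, 0, 0], 8, 0], [[0, 0, 0], 8, 0], [[0, 0, 0], 8, 0], [[0, 0, 0], 8, 0], [[0, 0, 0], 8, 0], [[0, 0, 0], 8, 0]]'

```text
time: 49.0
tcp_pos: [0.5682, 0.2224, 0.1541]
tool_rot: [-180.0, 0.0, 55.8]
force: [2.2, 4.0, 0.1]
gripper_width: 0.181
grip_force: 45.0
```

>>> drive_tool --commands '[[[0, 0, 0], 8, 0], [[0, 0, 0], 8, 0], [[0, 0, 0], 8, 0], [[0, 0, 0], 8, 0], [[0, 0, 0], 8, 0], [[0, 0, 0], 8, 0], [[0, 0, 0], 6, 0], [[0, 0, 0], 4, 0], [[0, 0, 0], 4, 0], [[0, 0, 0], 3, 0]]'

```text
time: 50.0
tcp_pos: [0.5677, 0.223, 0.1541]
tool_rot: [-179.9, 0.1, -9.0]
force: [-1.6, 3.8, 1.5]
gripper_width: 0.181
grip_force: 45.0
```

```bash
cat >> h.py <<'E'
def rectp(cx,cy,z=.197):
    w=grab("wrist"); g=cv2.cvtColor(w["color"],cv2.COLOR_RGB2GRAY); n=23
    P=np.array([[cx+a,cy+b,z] for b in np.linspace(.045,-.045,n) for a in np.linspace(-.045,.045,n)])
    q=proj(w,P).astype(np.float32).reshape(n,n,2); r=cv2.remap(g,q[...,0],q[...,1],cv2.INTER_LINEAR)
    for row in r: print(' '.join('%3d'%v for v in row))
E
python3 - <<'E'
from h import *
s=bot.sense();print(s["tcp_pos"],s["tool_rot"],s["force"],s["wrist_torque"],s["gripper_width"],s["joints"].round(0)); rectp(.568,.221)
E
```

```text
[0.56774133 0.22299588 0.15409443] [-1.79941470e+02  9.95275114e-02 -8.95481467e+00] [-1.61543998  3.76923228  1.47876165] [0.98000834 0.36488241 0.44384015] 0.1814295974234866 [ 10.  16.  88.   0.  77. 109.]
 33  33  33  35  33  34  26  10  12  13  11  14 168 170 171 174 177 180 167 170 173 173 174
 31  18  35  34  35  33  25  11  11  10  10  12 169 175 179 174 173 178 174 177 171 175 173
 57  66 124 172 148  25  16  11  12  12   9  11 169 170 173 178 175 176 172 165 178 178 174
 43  28  78  80  70  58  88  92  14  14  12  24 138 135 137 138 137 133 177 180 182 171 177
 46  48  81  76  68  56  29  56  50   9  12  22  54 137 138 137  97  97 181 174 180 175 173
173 107  80  69  69  52  25  46  45  47  43  43  45  46 124 140 102 128 194 199 162 178 180
173  73  81  78  70  52  24  36  26  44  45  44  46  44  46 110  78 128 198 199 200 185 172
168  66  81  84  64  50  16  27  15   8   7  19  47  47  44  84 111  99 117 204 204 205 186
174  70  82  80  65  43  54  54  21   8   8   9  10   7  39  81 113 112  60 138 207 207 207
166  75  81  76  66  35  55  53 105 104 100 106 107  25  11  41
[... 524 characters left out ...]
  44  44  46  44  45 106 110 112  76 113 191 217 218 218
 78  58  58  57  41  45  44  29  42  45  46  47  47  98 110 105  94  97 217 218 216 217 186
 27  14  19  27  28  24  12   8   9  30  44  25 185 209 192 206 216 216 217 217 216 185  35
 33  34  34  29  12  12  13   9  11 165 175 175 179 178 211 213 214 216 217 212 173 181 179
 33  33  33  29  13  12  13  12  15 182 184 183 184 182 183 183 182 181 180 182 180 180 177
 31  33  33  30   9  12  16   8  11 172 172 177 173 174 172 176 173 178 174 175 175 180 175
 33  33  29  27  10  13  13  13  12 174 169 180 172 179 176 172 175 178 172 180 173 174 174
 29  32  29  19  11  11  13  10  26 169 176 172 171 170 181 177 176 181 178 180 184 174 176
```

The rectified view shows the bar along x (row 11). The wrist torque is 0.44 N m against 0.1 of friction, so the plug is at its stop. I'll release, lift, and go behind the push plate.

>>> drive_tool --commands '[[[0, 0, 0], 0, 50], [[0, 0, 0], 0, 50], [[0, 0, 0], 0, 50], [[0, 0, 0], 0, 50], [[0, 0, -30], 0, 50], [[0, 0, -40], -4.5, 50], [[0, 0, -35], -4.5, 50], [[-40, 0, 0], 0, 0], [[-45, 0, 0], 0, 0], [[-45, 0, 0], 0, 0]]'

```text
time: 51.05
tcp_pos: [0.4373, 0.2215, 0.2589]
tool_rot: [180.0, -0.0, 0.1]
force: [-0.0, 0.5, -0.0]
gripper_width: 0.307
grip_force: 0.0
```

>>> drive_tool --commands '[[[-30, 0, 0], 0, 0], [[0, 0, 20], 0, 0], [[0, 0, 40], 0, 0], [[0, 0, 45], 0, 0], [[0, 0, 45], 0, 0], [[0, 0, 40], 0, 0], [[0, 0, 20], 0, 0], [[0, 0, 5], 0, 0], [[0, 0, 0], 0, 0], [[0, 0, 0], 0, 0]]'

```text
time: 52.05
tcp_pos: [0.41, 0.2221, 0.0455]
tool_rot: [-180.0, -0.2, 0.1]
force: [-0.4, 0.0, 0.6]
gripper_width: 0.007
grip_force: 0.0
```

```bash
python3 - <<'E'
from h import *
s=bot.sense();print(s["tcp_pos"],s["tool_rot"],s["force"]); 
w=grab("wrist"); g=cv2.cvtColor(w["color"],cv2.COLOR_RGB2GRAY); c=ray(w,(320,240))[0]; print("cam",c)
d=grab("scene");g=cv2.cvtColor(d["color"],cv2.COLOR_RGB2GRAY)
print(g[280:306:2,374:412:2])
E
```

```text
[0.4100024  0.22212433 0.04550948] [-1.79966012e+02 -1.62218885e-01  1.04085513e-01] [-0.37222363  0.04770177  0.5635182 ]
cam [0.47619304 0.22187514 0.24317936]
[[145 147 142 143 144 139 136 135 133 132 135 111  87  72  51  72  93 111
  123]
 [142 143 146 144 141 136 117 107 103 105 104  95  70  53  51  60  63  76
   96]
 [144 143 146 140 132 105  94  86  88  89  91  84  61  61  62  64  64  63
   64]
 [142 144 143 131 105  90  89  80  79  86  88  80  69  83  80  63  57  57
   61]
 [141 145 142 111  89  88  89  85  76  78  70  66  80  89  83  71  60  58
   57]
 [142 144 137  94  88  87  89  87  83  58  42  54  83  90  87  74  63  59
   60]
 [144 147 140  79  84  87  86  84  66  42  47  67  88  87  87  72  61  61
   60]
 [152 160 143  80  75  86  85  68  49  70  74  84  85  86  87  65  57  59
   58]
 [161 166 144  78  59  77  71  50  73  86  87  89  88  87  78  74  70  60
   58]
 [170 170 147  98  61  47  42  67  81  88  87  89  86  77  62  99 106  68
   67]
 [172 172 158 117  80  48  40  54  72  72  74  71  64  53  86 114 120  92
  100]
 [172 174 167 140 122  89  66  47  51  42  44  47  58  75 108 117 115 116
   99]
 [176 176 176 159 145 124 104  92  81  76  71  80  96 113 109 119 119 119
  105]]
```

The scene pixels show the disc flat on the neck (left edge at column 379-380, the predicted 380) with the bar along x. Now I push the sled.

>>> drive_tool --commands '[[[10, 0, 0], 0, 0], [[12, 0, 0], 0, 0], [[12, 0, 0], 0, 0], [[12, 0, 0], 0, 0], [[12, 0, 0], 0, 0], [[12, 0, 0], 0, 0], [[12, 0, 0], 0, 0], [[12, 0, 0], 0, 0], [[10, 0, 0], 0, 0], [[6, 0, 0], 0, 0]]'

```text
time: 53.15
tcp_pos: [0.5182, 0.2221, 0.0434]
tool_rot: [-180.0, 0.2, 0.1]
force: [-6.7, 0.9, 5.3]
gripper_width: 0.004
grip_force: 3.2
```

>>> drive_tool --commands '[[[3, 0, 0], 0, 0], [[3, 0, 0], 0, 0], [[3, 0, 0], 0, 0], [[3, 0, 0], 0, 0], [[3, 0, 0], 0, 0], [[0, 0, 0], 0, 0], [[0, 0, 0], 0, 0], [[0, 0, 0], 0, 0], [[0, 0, 0], 0, 0], [[0, 0, 0], 0, 0]]'

```text
time: 54.15
tcp_pos: [0.5333, 0.2221, 0.0435]
tool_rot: [-180.0, 0.0, 0.1]
force: [-3.3, 2.0, -1.0]
gripper_width: 0.006
grip_force: 1.5
```

>>> drive_tool --commands '[[[2, 0, 0], 0, 0], [[2, 0, 0], 0, 0], [[2, 0, 0], 0, 0], [[2, 0, 0], 0, 0], [[2, 0, 0], 0, 0], [[2, 0, 0], 0, 0], [[2, 0, 0], 0, 0], [[0, 0, 0], 0, 0], [[0, 0, 0], 0, 0], [[0, 0, 0], 0, 0]]'

```text
time: 55.15
tcp_pos: [0.5468, 0.2222, 0.0435]
tool_rot: [-180.0, 0.1, 0.1]
force: [-5.1, 2.0, -0.6]
gripper_width: 0.001
grip_force: 2.4
```

>>> drive_tool --commands '[[[2, 0, 0], 0, 0], [[2, 0, 0], 0, 0], [[2, 0, 0], 0, 0], [[2, 0, 0], 0, 0], [[2, 0, 0], 0, 0], [[2, 0, 0], 0, 0], [[2, 0, 0], 0, 0], [[0, 0, 0], 0, 0], [[0, 0, 0], 0, 0], [[0, 0, 0], 0, 0]]'

```text
time: 56.15
tcp_pos: [0.5515, 0.2221, 0.0435]
tool_rot: [179.9, 1.3, 0.2]
force: [-34.9, -2.1, 26.1]
gripper_width: 0.005
grip_force: 18.3
```

The sled stopped hard at 35 N with x at 0.5515, so it is home. I'll back off, go up, and check.

>>> drive_tool --commands '[[[-15, 0, 0], 0, 0], [[-30, 0, 0], 0, 0], [[-35, 0, 0], 0, 0], [[-30, 0, 0], 0, 0], [[0, 0, -30], 0, 0], [[0, 0, -45], 0, 0], [[0, 0, -45], 0, 0], [[0, 0, -45], 0, 0], [[0, 0, -45], 0, 0], [[0, 0, 0], 0, 0]]'

```text
time: 57.15
tcp_pos: [0.4568, 0.2225, 0.2625]
tool_rot: [-179.8, -1.0, 0.1]
force: [0.1, -0.2, 0.3]
gripper_width: 0.001
grip_force: 0.0
```

```bash
python3 - <<'E'
from h import *
s=bot.sense();print(s["time"],s["tcp_pos"],s["force"])
t=grab("top"); g=cv2.cvtColor(t["color"],cv2.COLOR_RGB2GRAY); n=23
def rp(d,cx,cy,z,h=.045):
    g=cv2.cvtColor(d["color"],cv2.COLOR_RGB2GRAY)
    P=np.array([[cx+a,cy+b,z] for b in np.linspace(h,-h,n) for a in np.linspace(-h,h,n)])
    q=proj(d,P).astype(np.float32).reshape(n,n,2); r=cv2.remap(g,q[...,0],q[...,1],cv2.INTER_LINEAR)
    print(q[n//2,n//2])
    for row in r: print(' '.join('%3d'%v for v in row))
rp(grab("wrist"),.676,.222,.197); rp(t,.676,.222,.19)
# side bay & bystander change check
o=cv2.imread("pics/top0.png"); d=cv2.absdiff(o,cv2.cvtColor(t["color"],cv2.COLOR_RGB2BGR)).max(2)
for nm,(x0,y0,x1,y1) in dict(side=(350,155,420,295),vial=(310,225,330,245),cup=(305,190,335,220),marker=(308,262,325,315),cryo=(135,220,190,275),tip=(135,280,180,335),jar=(450,220,485,250),rack=(462,280,525,302)).items(): print(nm,(d[y0:y1,x0:x1]>40).sum())
E
```

```text
57.15 [0.45677529 0.22245323 0.26245104] [ 0.14677966 -0.2424361   0.31616741]
[319.15598 -86.50552]
  0   0   0   0   0   0   0   0   0   0   0   0   0   0   0   0   0   0   0   0   0   0   0
  0   0   0   0   0   0   0   0   0   0   0   0   0   0   0   0   0   0   0   0   0   0   0
  0   0   0   0   0   0   0   0   0   0   0   0   0   0   0   0   0   0   0   0   0   0   0
  0   0   0   0   0   0   0   0   0   0   0   0   0   0   0   0   0   0   0   0   0   0   0
  0   0   0   0   0   0   0   0   0   0   0   0   0   0   0   0   0   0   0   0   0   0   0
  0   0   0   0   0   0   0   0   0   0   0   0   0   0   0   0   0   0   0   0   0   0   0
  0   0   0   0   0   0   0   0   0   0   0   0   0   0   0   0   0   0   0   0   0   0   0
  0   0   0   0   0   0   0   0   0   0   0   0   0   0   0   0   0   0   0   0   0   0   0
  0   0   0   0   0   0   0   0   0   0   0   0   0   0   0   0   0   0   0   0   0   0   0
  0   0   0   0   0   0   0   0   0   0   0   0   0   0   0   0   0   0   0   0   0   0   0
  0   0   0   0   0   0   0   0   0   0   0   0   0   0   0   0   0   0   0   0
[... 2613 characters left out ...]
8 169 169 161 135  99  75  99 111 112 112 111 110 110 110 110 147 171 145  34  96 148 107
169 169 169 170 163 140 104  71  93 103 106 107 108 102 111 151 169 171  91  36  95 148 106
166 170 170 170 171 164 131 102  99  71  85  85  98 124 157 173 172 161  55  36  97 148 105
142 169 171 171 172 172 166 152 139 123 144 146 153 170 173 173 165 100  12  35  96 147 106
103 156 171 171 172 173 173 173 174 173 174 174 174 174 173 171 136  22   7  37  95 147 104
 86 107 148 170 172 173 173 173 173 174 174 174 174 174 169 132  56  19   7  35  96 147 104
 86  88 100 141 164 173 173 173 173 173 173 173 171 158 122  39  39  26   6  37  96 146 104
side 0
vial 0
cup 0
marker 0
cryo 138
tip 175
jar 0
rack 0
```

```bash
python3 - <<'E'
from h import *
t=grab("top"); o=cv2.imread("pics/top0.png"); n=cv2.cvtColor(t["color"],cv2.COLOR_RGB2BGR)
d=cv2.absdiff(o,n).max(2)>40
for x0,y0,x1,y1 in((125,210,200,278),(125,278,190,340)):
    ys,xs=np.where(d[y0:y1,x0:x1]); print(xs.min()+x0,xs.max()+x0,ys.min()+y0,ys.max()+y0)
for r in (300,): print(o[r,130:200:3,1],n[r,130:200:3,1])
for r in (248,265): print(o[r,130:200:3,1],n[r,130:200:3,1])
E
```

```text
164 198 254 277
164 189 278 339
[144 149 145 143 142 140 141 141 140 140 142 142 142  69  12 147 145 146
 146 149 149 148 147 148] [143 148 143 142 142 140 139 140 140 140 141 141 141  68   5 124 120 113
 117 126 148 147 146 148]
[146 151 150 149 148 150 148 148 148 148 147 146 147 144 144 149 147 150
  75 122 150 150 150 146] [145 150 150 147 147 150 148 146 147 147 146 146 147 142 145 148 147 149
  76 122 149 149 149 145]
[148 147 148 151 149 150 147 148 148 149 147 150 145 148 145 148 150 149
  66 135 142 148 150 146] [147 147 148 150 148 149 147 147 147 148 146 149 152 157 156 100 160 162
 164 165 167 168 169 170]
```

The only differences come from the gripper covering part of the view. The box edges haven't moved, so I'm handing in.

```bash
python3 -c "
from cell import bot
print(bot.finish_job())"
```

```text
the job is handed in; nothing more can be done
None
```

The plug was tipped flat and screwed clockwise to its stop, then the sled was pushed home against its dock. The top view showed the smaller bottle's bay and the loose items unmoved, though the gripper hid part of the cryo box and tip box. I handed in at about 57 s and the result wasn't shown. Early pushes also slid the sled back about 10 mm before the plug was closed.

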